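Restock the shelf rack in reverse order

ROBOT

A 7-joint arm with a two-finger parallel gripper is mounted at the origin on the work surface. World frame = base frame: x ahead of the robot, y to its left, z up, the work surface at z = 0. Lengths are in m, angles in rad, forces in N, time in s.
With the tool pointing down it reaches from about 0.425 to 0.875 m from the base axis. Payload 4.7 kg.
Tool frame: the origin (TCP) lies at the very end of the fingers, on their centre line; the grasp point (between the pads) lies 19 mm behind it; z points along the fingers, y is the line along which they close (so a half turn about z gives the same grasp; the last joint's range is limited). The gripper opens to 87 mm and grips with 3 to 60 N. Pads are 19 mm wide; open, the fingers measure 117 mm over their backs; the gripper's body (75 mm by 190 mm) begins 51 mm behind the grasp point.
Start: joints at [1.287, 0.321, -0.07, 1.45, 0.023, 1.371, -0.057], TCP at [0.191, -0.621, 0.223] pointing down, gripper open.
Joint ranges: [-2.86, 2.86], [-0.3, 2.09], [-1.38, 1.24], [0.06, 2.45], [-1.56, 4.7], [0.09, 2.05], [-2.69, 2.69]. Speed limits (rad/s): [2.57, 2.57, 3.14, 3.14, 3.14, 3.14, 3.14].

INTERFACE

Orientations are given as a rotation vector (axis times angle).
In Python, from bench import ctrl, vision gives the robot as it stands.
- The arm moves only by the tool jog_arm, never from a script. Its argument "increments" is a list of rows, each an object of numbers: "tx", "ty", "tz": the shift along the tool's x, y, z in mm; "wx", "wy", "wz": the turn, a rotation vector about the tool's x, y, z in rad; "gripper": the opening, from 0 (shut) to 1 (fully open). In form: [{"tx": .., "ty": .., "tz": .., "wx": .., "wy": .., "wz": .., "gripper": ..}, ...]. A call has exactly 5 rows; each row is the pose to reach, as a shift and turn from the pose commanded when the call began, along the tool's axes at that moment; what a row does not reach only later rows make up. A row lasts 1/12 s, in which the tool goes at most 41.7 mm and 7.16 degrees, less where a joint would pass 70% of its speed; a pose out of reach is approached as far as the arm can. A call with a gripper value outside its range is refused whole. The fingers move at their own pace and stop on an object; "grip_force" is the grip in N (left out, the last holds). Time passes only in rows, so rows that repeat a pose let the fingers close, or fill a call up. It gives the time, the measured TCP pose, the force, the opening and the grip force at its end, in the units of the state.
- ctrl.get_state(): the state, without advancing time (a new reading comes with each control period).
- vision.get_image(name): name is "scene" or "top"; returns a dict with "color" (400x640x3 uint8, blue, green, red), "fx", "fy", "cx", "cy" (pixels), "k1" (the pictures are not rectified: a ray, as slopes to the right and down, at radius r is drawn at 1 + k1 r^2 times it, then the intrinsics apply), "extrinsics" (4x4, takes a point from world to camera coordinates). Camera axes: x right, y down, z forward; pixel columns grow to the right and rows downward; lengths in m; the calibration is good to about 2 mm. A picture is of the moment at which its call begins. There is no depth.
- ctrl.close_job(): hands the job in; it is judged then, once.
Trained networks look in the newest picture that a camera, given by its name, has taken for a name from the list of things; names that differ only in an ending like _2 or _b are one class to them, and where a whole thing is asked for, a point or a joint stands for the part that bears it (a point fixed in the world has none). Each returns a list of dicts, best first, with "conf" (0 to 1); they miss things now and then, are a little off and sometimes report something else, mostly with a low value. They report only what shows in the picture. A call takes as long as a camera call. They do not tell look-alikes from the thing itself.
- vision.spot_in(camera, thing): "bbox" ([left, top, right, bottom] in pixels, round what is visible of it).
The state is a dict: "time": time; "joint_positions": joint angles; "qd": joint speeds; "joint_torque": joint torques, N m; "position": TCP position; "tool_rot": TCP orientation; "ft_force": force on the tool from outside, world axes, zero at the start; "torque": the same for the moment, N m; "grip_width": opening from 0.0 (shut) to 1.0 (fully open); "grip_force": force on a finger pad.
Only numpy, scipy, OpenCV 4.12 (cv2) and the standard library are available. Lean on these libraries where they do the work, as an engineer would, in place of code of your own. Each camera call takes 0.05 s, during which the arm holds its last target. There are 200 camera calls.

TASK

Move the four stock items from the trays on the plywood delivery board to the empty grey shelf rack, one to a bay, in reverse order, so that the last one in becomes the first to hand: the item nearest the robot goes to the bay farthest from the robot, the second nearest to the second farthest, and so on until the farthest item stands in the nearest bay. Set each down, without dropping it or tipping it over, so that it stands upright flat on the bay's floor, near the bay's middle, and leave the tape roll and the wrench between the racks where they are.

Things in the scene. Friction and masses are not known exactly. Their poses are not given: they have to be found in the camera images.
- delivery_board: Plywood board, 310 x 86 mm, top 22 mm above the table, fixed, carrying four equal grey plastic trays in a row. It lies to the robot's left or right, its length pointing roughly away from the robot. Origin: centre of its underside, on the table; x along the row away from the robot, z up. The tray centres are at x = -108, -36, +36 and +108 mm, y = 0.
- shelf_rack: The empty rack: low grey steel shelf section, chipboard deck, 300 x 74 mm, fixed, on the other side. Origin: centre of its underside, on the table; x along the row away from the robot, z up. Grey lips part it into four bays centred at x = -108, -36, +36, +108 mm, y = 0, each 67 (x) by 66 mm (y) inside, floor at z = 26 mm; lips reach z = 36 mm.
- tin: Closed bare-metal paint sample tin, upright plain cylinder 46 mm in diameter, 57 mm high, about 0.16 kg. Origin: centre of its underside, z up. Loose; starts in a tray, within 6 mm of its centre, turned up to 9 degrees from it.
- bottle: White plastic bottle, upright: round body 40 mm in diameter up to 58 mm height, then a cone shoulder and a grey cap 23 mm in diameter, 82 mm high in all, about 0.12 kg. Origin: centre of its underside, z up. Loose; starts in a tray, within 6 mm of its centre, turned up to 9 degrees from it.
- carton: Small brown cardboard carton closed with a strip of pale paper tape along the top, upright: 44 mm (its x, along the tape) by 38 mm (its y), 62 mm high, rigid, about 0.18 kg. Origin: centre of its underside, z up. Loose; starts in a tray, within 6 mm of its centre, turned up to 9 degrees from it.
- foot: Levelling foot of a shelving unit, upright: black rubber disc 43 mm in diameter and 10 mm thick at the bottom, a steel collar 26 mm in diameter up to 16 mm, then a threaded steel stem 14 mm in diameter up to 78 mm height, about 0.13 kg. Grip it by the stem. Origin: centre of its underside, z up. Loose; starts in a tray, within 6 mm of its centre, turned up to 9 degrees from it.
- tray_tin: The tray in which the tin stands at the start (any place in the row); the four trays look alike and are fixed to the board, turned as it is. 66 x 66 mm outside, 13 mm high, walls and floor 3 mm thick, so the item stands 3 mm above the tray's origin, 25 mm above the table. Origin: centre of its underside, z up.
- tray_bottle: The tray in which the bottle stands at the start (any place in the row); the four trays look alike and are fixed to the board, turned as it is. 66 x 66 mm outside, 13 mm high, walls and floor 3 mm thick, so the item stands 3 mm above the tray's origin, 25 mm above the table. Origin: centre of its underside, z up.
- tray_carton: The tray in which the carton stands at the start (any place in the row); the four trays look alike and are fixed to the board, turned as it is. 66 x 66 mm outside, 13 mm high, walls and floor 3 mm thick, so the item stands 3 mm above the tray's origin, 25 mm above the table. Origin: centre of its underside, z up.
- tray_foot: The tray in which the foot stands at the start (any place in the row); the four trays look alike and are fixed to the board, turned as it is. 66 x 66 mm outside, 13 mm high, walls and floor 3 mm thick, so the item stands 3 mm above the tray's origin, 25 mm above the table. Origin: centre of its underside, z up.
- tape_roll: Bystander: roll of brown tape lying flat on the table between the racks, 76 mm in diameter, 25 mm high. Origin: centre of its underside.
- wrench: Bystander: steel wrench 160 mm long, lying flat on the table between the racks, its length pointing away from the robot. Origin: about its middle, on the table.
Not all that is in view belongs to the job. Leave any red look-alike of the bottle alone.

How it is judged:
At the end, for the whole second after the job is handed in: Each of the four items stands released and at rest in the shelf-rack bay that mirrors its starting tray (nearest tray to farthest bay, and so on), within 15 mm of the bay's middle along and across the row, its underside within 4 mm of the bay floor's height, leaning less than 7 degrees (((x of tray_tin in the frame of delivery_board between -0.128 and -0.088 m and x of tin in the frame of shelf_rack between 0.093 and 0.123 m) or (x of tray_tin in the frame of delivery_board between -0.056 and -0.016 m and x of tin in the frame of shelf_rack between 0.021 and 0.051 m) or (x of tray_tin in the frame of delivery_board between 0.016 and 0.056 m and x of tin in the frame of shelf_rack between -0.051 and -0.021 m) or (x of tray_tin in the frame of delivery_board between 0.088 and 0.128 m and x of tin in the frame of shelf_rack between -0.123 and -0.093 m)) and y of tin in the frame of shelf_rack between -0.015 and 0.015 m and z of tin in the frame of shelf_rack between 0.022 and 0.03 m and angle between each of tin, bottle, carton, foot's own z axis and vertical below 0.12 rad and linear speed of each of tin, bottle, carton, foot below 0.02 m/s and ((x of tray_bottle in the frame of delivery_board between -0.128 and -0.088 m and x of bottle in the frame of shelf_rack between 0.093 and 0.123 m) or (x of tray_bottle in the frame of delivery_board between -0.056 and -0.016 m and x of bottle in the frame of shelf_rack between 0.021 and 0.051 m) or (x of tray_bottle in the frame of delivery_board between 0.016 and 0.056 m and x of bottle in the frame of shelf_rack between -0.051 and -0.021 m) or (x of tray_bottle in the frame of delivery_board between 0.088 and 0.128 m and x of bottle in the frame of shelf_rack between -0.123 and -0.093 m)) and y of bottle in the frame of shelf_rack between -0.015 and 0.015 m and z of bottle in the frame of shelf_rack between 0.022 and 0.03 m and ((x of tray_carton in the frame of delivery_board between -0.128 and -0.088 m and x of carton in the frame of shelf_rack between 0.093 and 0.123 m) or (x of tray_carton in the frame of delivery_board between -0.056 and -0.016 m and x of carton in the frame of shelf_rack between 0.021 and 0.051 m) or (x of tray_carton in the frame of delivery_board between 0.016 and 0.056 m and x of carton in the frame of shelf_rack between -0.051 and -0.021 m) or (x of tray_carton in the frame of delivery_board between 0.088 and 0.128 m and x of carton in the frame of shelf_rack between -0.123 and -0.093 m)) and y of carton in the frame of shelf_rack between -0.015 and 0.015 m and z of carton in the frame of shelf_rack between 0.022 and 0.03 m and ((x of tray_foot in the frame of delivery_board between -0.128 and -0.088 m and x of foot in the frame of shelf_rack between 0.093 and 0.123 m) or (x of tray_foot in the frame of delivery_board between -0.056 and -0.016 m and x of foot in the frame of shelf_rack between 0.021 and 0.051 m) or (x of tray_foot in the frame of delivery_board between 0.016 and 0.056 m and x of foot in the frame of shelf_rack between -0.051 and -0.021 m) or (x of tray_foot in the frame of delivery_board between 0.088 and 0.128 m and x of foot in the frame of shelf_rack between -0.123 and -0.093 m)) and y of foot in the frame of shelf_rack between -0.015 and 0.015 m and z of foot in the frame of shelf_rack between 0.022 and 0.03 m); the robot touches nothing.
It fails at once if the tape roll or the wrench is moved more than 25 mm (distance of any of tape_roll, wrench from where it was at the start of the episode above 0.025 m).
It fails at once if one of the four items is tipped over (leans more than about 40 degrees) (angle between any of tin, bottle, carton, foot's own z axis and vertical above 0.7 rad).
It fails at once if one of the four items is dropped (falls free at more than 0.7 m/s, a fall of about 25 mm) ((contact force between tin and anything else below 0.02 N and linear speed of tin above 0.7 m/s) or (contact force between bottle and anything else below 0.02 N and linear speed of bottle above 0.7 m/s) or (contact force between carton and anything else below 0.02 N and linear speed of carton above 0.7 m/s) or (contact force between foot and anything else below 0.02 N and linear speed of foot above 0.7 m/s)).
It also fails if it takes over 128 s, if anything falls off the work surface, if the arm or the gripper's body presses on something with over 40 N, if the wrist force passes 120 N, or if a joint passes its speed limit or range.

## Working session

There is one attempt and no reset: what is moved stays moved. The work goes in short steps, Python scripts to look and compute and a tool call to move; the robot and the scene stay as the last step left them, time stands still between calls to the robot, and variables do not carry over. Pictures are saved under pics/ and viewed, at most 14 in all, crops included, and the job is handed in when it is done.

Besides the shell and the picture viewer there is one more tool, called after "Request:" by a JSON object that holds its "op" and its "data". jog_arm: Moves the arm, as the interface text tells. Its arguments: {"type":"object","properties":{"increments":{"type":"array"},"grip_force":{"type":"number"}},"required":["increments"]}

```bash
mkdir -p pics; cat > h.py <<'E'
import numpy as np, cv2
from bench import ctrl, vision
from scipy.spatial.transform import Rotation as R
def ray(im,u,v):
    K=np.array([[im['fx'],0,im['cx']],[0,im['fy'],im['cy']],[0,0,1.]])
    p=cv2.undistortPoints(np.array([[[u,v]]],float),K,np.array([im['k1'],0,0,0,0.]))[0,0]
    E=np.array(im['extrinsics']); d=E[:3,:3].T@np.r_[p,1]; return -E[:3,:3].T@E[:3,3], d
def at(im,u,v,z):
    c,d=ray(im,u,v); return c+d*(z-c[2])/d[2]
def proj(im,P):
    E=np.array(im['extrinsics']); q=E[:3,:3]@np.array(P,float)+E[:3,3]; x=q[:2]/q[2]
    x=x*(1+im['k1']*(x@x)); return np.array([im['fx']*x[0]+im['cx'],im['fy']*x[1]+im['cy']])
E
python3 - <<'E'
from h import *
s=ctrl.get_state(); print(s['time'],s['position'],s['tool_rot'],s['grip_width'])
for c in ('top','scene'):
    im=vision.get_image(c); cv2.imwrite(f'pics/{c}0.png',im['color'])
    print(c,im['fx'],im['k1'],-np.array(im['extrinsics'])[:3,:3].T@np.array(im['extrinsics'])[:3,3])
    for t in ('tin','bottle','carton','foot','delivery_board','shelf_rack','tape_roll','wrench'):
        for d in vision.spot_in(c,t)[:3]: print(t,np.round(d['bbox'],1),round(d['conf'],2))
print(ctrl.get_state()['time'])
E
```

```text
0.0 [ 0.19053414 -0.62085921  0.22143221] [-3.10491896e+00 -4.65911925e-01  6.09853010e-04] 0.9975135487222337
top 500.18947774420263 0.01908908124015879 [0.32487769 0.05685257 1.14128877]
tin [216.3 161.  240.7 182.6] 0.89
bottle [219.4 196.9 242.9 216.5] 0.74
bottle [164.7 178.7 189.2 202.4] 0.7
carton [220.5 127.9 240.1 156.9] 0.65
carton [214.  131.3 242.3 159.2] 0.35
foot [225.4 229.8 245.4 245.3] 0.78
delivery_board [207.1 124.9 253.3 261.5] 0.83
shelf_rack [382.7 136.6 437.5 266.7] 0.66
shelf_rack [315.2 138.7 347.2 176.4] 0.5
shelf_rack [205.7 124.7 256.5 264.2] 0.24
tape_roll [316.7 138.4 345.3 171.6] 0.69
wrench [308.3 189.4 332.5 259.3] 0.61
scene 370.7902856483892 0.00905072253068501 [ 1.07508622 -0.31878371  0.72152493]
tin [377.2 163.  400.3 194.5] 0.87
bottle [345.2 163.8 379.8 183.2] 0.73
bottle [398.4 144.1 413.8 175.5] 0.6
bottle [358.9 147.7 374.4 172.4] 0.58
carton [387.5 177.2 418.3 208.8] 0.74
foot [339.5 133.2 355.2 161.4] 0.78
delivery_board [326.2 155.2 426.8 224.6] 0.69
shelf_rack [186.5 196.8 292.9 304.5] 0.75
tape_roll [309.4 229.6 341.9 255.9] 0.64
wrench [274.5 180.1 321.2 220.5] 0.66
0.9
```

View pics/top0.png

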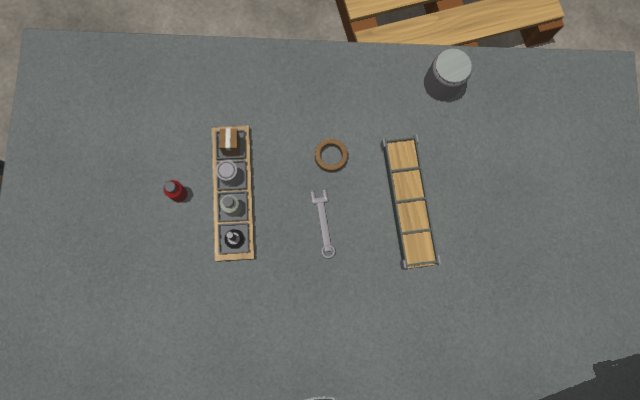

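View pics/scene0.png

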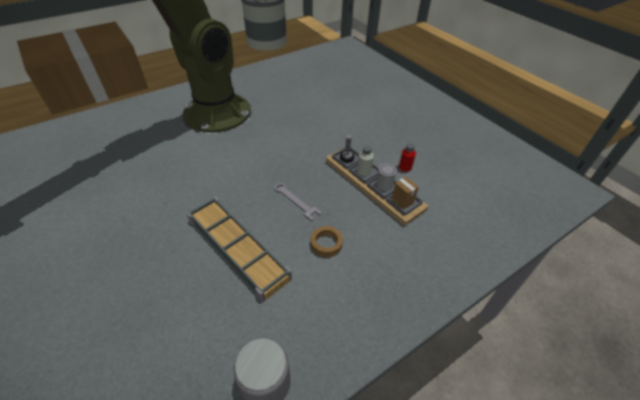

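The top picture shows, in the left board from far to near, carton (229,140), tin (228,172), bottle (231,205) and foot (234,237). The tape roll is at (331,155), the wrench at (323,225) and the empty rack at (411,201).

There are two bottle candidates: white in a tray at (231,206), and red on the bare table at (176,190). The white one fits, since it has a grey cap and stands in a tray. I'll confirm it in an enlarged crop.

```bash
python3 - <<'E'
from h import *
i=cv2.imread('pics/top0.png')
a=i[115:275,155:265];b=i[115:275,370:450]
cv2.imwrite('pics/crop0.png',cv2.resize(np.hstack([a,b]),None,fx=3.7,fy=3.7,interpolation=cv2.INTER_CUBIC))
E
```

```text
(no output)
```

View pics/crop0.png

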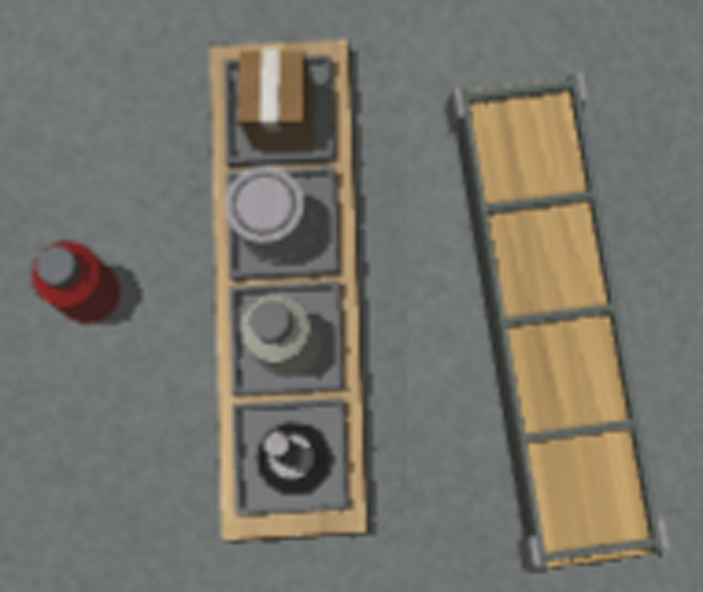

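The crop shows the white bottle with a grey cap in the third tray, crop (275,326). The red one stands on the bare table at crop (75,280) and is left alone. Next I compute positions.

```bash
python3 - <<'E'
from h import *
im=vision.get_image('top'); sc=vision.get_image('scene')
L=lambda x,y,z:at(im,155+(x+.5)/3.7-.5,115+(y+.5)/3.7-.5,z)[:2]
Rr=lambda x,y,z:L(x+ (370-265)*3.7,y,z)
f=lambda a:np.round(np.array(a)*1000,1).tolist()
c=[L(210,48,.022),L(348,40,.022),L(366,532,.022),L(221,538,.022)]
m=sum(c)/4; ax=(c[0]+c[1]-c[2]-c[3])/2; print('board',f(m),f(np.linalg.norm(ax)),np.degrees(np.arctan2(ax[1],ax[0])))
u=ax/np.linalg.norm(ax)
for x in(-108,-36,36,108):print(' tray',f(m+u*x/1000))
d=[(Rr(*p,.036)+Rr(*q,.036))/2 for p,q in [((487,210),(592,197)),((506,322),(611,308)),((527,438),(632,425))]]
ax=d[0]-d[2]; r=sum(d)/3; u=ax/np.linalg.norm(ax);print('rack',f(r),f(np.linalg.norm(ax)),np.degrees(np.arctan2(ax[1],ax[0])))
for x in(-108,-36,36,108):
    p=r+u*x/1000;print(' bay',f(p),'scene px',proj(sc,[*p,.026]).round(1))
it={'carton':((272,85.5),.087),'tin':((265,205),.082),'bottlecap':((272,321),.107),'bottlesh':((277,330),.083),'footdisc':((296,459),.035),'foottop':((276,443),.103)}
for k,(p,z) in it.items():
    q=L(*p,z);print(k,f(q),'scene px',proj(sc,[*q,z]).round(1))
e=[L(238,122,.087)-L(240,48,.087),L(305,122,.087)-L(305,50,.087)];print('carton edges',f(e))
print('tape',f(at(im,331,155,.0125)),'wrench ends',f(at(im,319,192,.005)),f(at(im,328,257,.005)))
s=sc['color'];cs=s[120:320,170:440].copy()
cv2.imwrite('pics/sc1.png',cv2.resize(cs,None,fx=2.9,fy=2.9,interpolation=cv2.INTER_CUBIC))
E
```

```text
board [554.3, 220.3] 308.6 4.951383910646517
 tray [446.7, 211.0]
 tray [518.4, 217.2]
 tray [590.1, 223.5]
 tray [661.9, 229.7]
rack [544.8, -185.1] 143.0 9.452953034128146
 bay [438.3, -202.8] scene px [209.7 214.7]
 bay [509.3, -191.0] scene px [226.2 231.8]
 bay [580.4, -179.2] scene px [244.2 250.3]
 bay [651.4, -167.3] scene px [263.7 270.4]
carton [660.0, 226.1] scene px [405.7 183.3]
tin [588.6, 226.7] scene px [386.4 168.2]
bottlecap [515.0, 214.7] scene px [365.8 146.9]
bottlesh [514.2, 215.2] scene px [364.8 153.7]
footdisc [444.9, 206.5] scene px [345.5 154.6]
foottop [446.2, 209.0] scene px [348.1 135.3]
carton edges [[-45.5, -1.6], [-44.3, -2.4]]
tape [650.5, -3.7, 12.5] wrench ends [562.8, 21.8, 5.0] [413.1, -2.6, 5.0]
```

View pics/sc1.png

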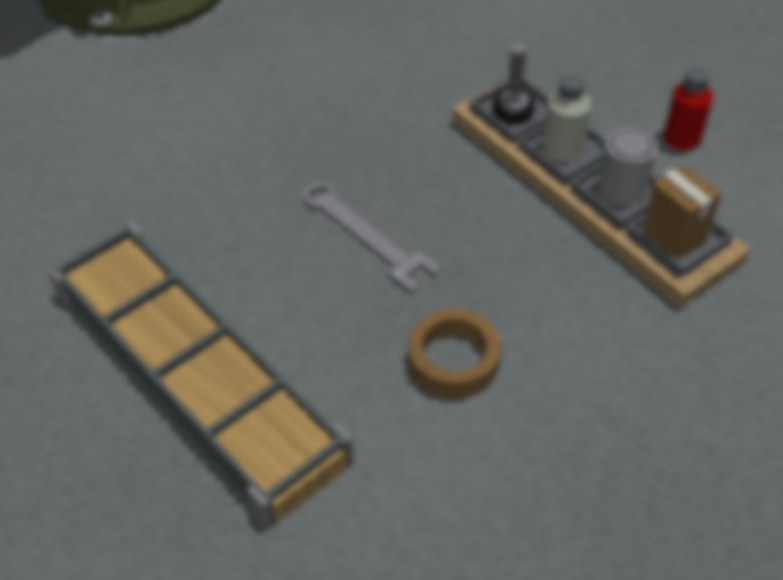

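The scene crop agrees with the projected positions: near bay at crop (115,275), foot top at (516,46), tin top at (629,145), carton top at (687,188). I set out now.

Request:
{"op": "jog_arm", "data": {"increments": [{"tx": 159,"ty": -108,"tz": 0,"wz": 0.298,"gripper": 1},{"tx": 159,"ty": -108,"tz": 0,"wz": 0.298,"gripper": 1},{"tx": 159,"ty": -108,"tz": 0,"wz": 0.298,"gripper": 1},{"tx": 159,"ty": -108,"tz": 0,"wz": 0.298,"gripper": 1},{"tx": 159,"ty": -108,"tz": 0,"wz": 0.298,"gripper": 1}], "grip_force": 25}}

```text
validation failed for argument at $.in...
```

Request:
{"op": "jog_arm", "data": {"increments": [{"tx": 159,"ty": -108,"tz": 0,"wx": 0,"wy": 0,"wz": 0.298,"gripper": 1},{"tx": 159,"ty": -108,"tz": 0,"wx": 0,"wy": 0,"wz": 0.298,"gripper": 1},{"tx": 159,"ty": -108,"tz": 0,"wx": 0,"wy": 0,"wz": 0.298,"gripper": 1},{"tx": 159,"ty": -108,"tz": 0,"wx": 0,"wy": 0,"wz": 0.298,"gripper": 1},{"tx": 159,"ty": -108,"tz": 0,"wx": 0,"wy": 0,"wz": 0.298,"gripper": 1}], "grip_force": 25}}

```text
time: 1.42
position: [0.3147, -0.4674, 0.2229]
tool_rot: [-3.141, -0.007, -0.003]
ft_force: [0.8, 0.5, -0.3]
grip_width: 1.0
grip_force: 0.0
```

Request:
{"op": "jog_arm", "data": {"increments": [{"tx": 110,"ty": -170,"tz": 0,"wx": 0,"wy": 0,"wz": 0,"gripper": 1},{"tx": 110,"ty": -170,"tz": 0,"wx": 0,"wy": 0,"wz": 0,"gripper": 1},{"tx": 110,"ty": -170,"tz": 0,"wx": 0,"wy": 0,"wz": 0,"gripper": 1},{"tx": 110,"ty": -170,"tz": 0,"wx": 0,"wy": 0,"wz": 0,"gripper": 1},{"tx": 110,"ty": -170,"tz": 0,"wx": 0,"wy": 0,"wz": 0,"gripper": 1}]}}

```text
time: 1.83
position: [0.4225, -0.2987, 0.223]
tool_rot: [3.141, 0.002, 0.001]
ft_force: [0.2, 0.4, 0.0]
grip_width: 0.999
grip_force: 0.0
```

Request:
{"op": "jog_arm", "data": {"increments": [{"tx": 60,"ty": -195,"tz": 0,"wx": 0,"wy": 0,"wz": 0,"gripper": 1},{"tx": 60,"ty": -195,"tz": 0,"wx": 0,"wy": 0,"wz": 0,"gripper": 1},{"tx": 60,"ty": -195,"tz": 0,"wx": 0,"wy": 0,"wz": 0,"gripper": 1},{"tx": 60,"ty": -195,"tz": 0,"wx": 0,"wy": 0,"wz": 0,"gripper": 1},{"tx": 60,"ty": -195,"tz": 0,"wx": 0,"wy": 0,"wz": 0,"gripper": 1}]}}

```text
time: 2.25
position: [0.4815, -0.1037, 0.223]
tool_rot: [3.141, 0.002, 0.002]
ft_force: [0.4, -0.6, -0.0]
grip_width: 0.996
grip_force: 0.0
```

Request:
{"op": "jog_arm", "data": {"increments": [{"tx": -10,"ty": -200,"tz": 0,"wx": 0,"wy": 0,"wz": 0,"gripper": 1},{"tx": -10,"ty": -200,"tz": 0,"wx": 0,"wy": 0,"wz": 0,"gripper": 1},{"tx": -10,"ty": -200,"tz": 0,"wx": 0,"wy": 0,"wz": 0,"gripper": 1},{"tx": -10,"ty": -200,"tz": 0,"wx": 0,"wy": 0,"wz": 0,"gripper": 1},{"tx": -10,"ty": -200,"tz": 0,"wx": 0,"wy": 0,"wz": 0,"gripper": 1}]}}

```text
time: 2.67
position: [0.4705, 0.097, 0.223]
tool_rot: [-3.142, -0.003, -0.002]
ft_force: [1.3, -0.2, -0.7]
grip_width: 1.007
grip_force: 0.0
```

Request:
{"op": "jog_arm", "data": {"increments": [{"tx": -25,"ty": -111,"tz": 0,"wx": 0,"wy": 0,"wz": 0,"gripper": 1},{"tx": -25,"ty": -111,"tz": 0,"wx": 0,"wy": 0,"wz": 0,"gripper": 1},{"tx": -25,"ty": -111,"tz": 70,"wx": 0,"wy": 0,"wz": 0,"gripper": 1},{"tx": -25,"ty": -111,"tz": 70,"wx": 0,"wy": 0,"wz": 0,"gripper": 1},{"tx": -25,"ty": -111,"tz": 95,"wx": 0,"wy": 0,"wz": 0,"gripper": 1}]}}

```text
time: 3.08
position: [0.4443, 0.2081, 0.1262]
tool_rot: [-3.14, -0.009, -0.0]
ft_force: [-0.1, -0.8, -0.1]
grip_width: 1.003
grip_force: 0.0
```

```bash
python3 - <<'E'
from h import *
sc=vision.get_image('scene');im=vision.get_image('top');s=ctrl.get_state();print(s['position'],s['tool_rot'])
print(proj(sc,s['position']),proj(im,s['position']))
a=cv2.resize(sc['color'][90:210,310:430],None,fx=3.3,fy=3.3,interpolation=cv2.INTER_CUBIC)
b=cv2.resize(im['color'][150:270,180:300],None,fx=3.3,fy=3.3,interpolation=cv2.INTER_CUBIC)
cv2.imwrite('pics/near1.png',np.hstack([a,b]))
E
```

```text
[0.44273975 0.20385972 0.12397522] [ 3.13963183  0.00339559 -0.01180059]
[346.41729    128.93383309] [230.20428729 234.86514629]
```

View pics/near1.png

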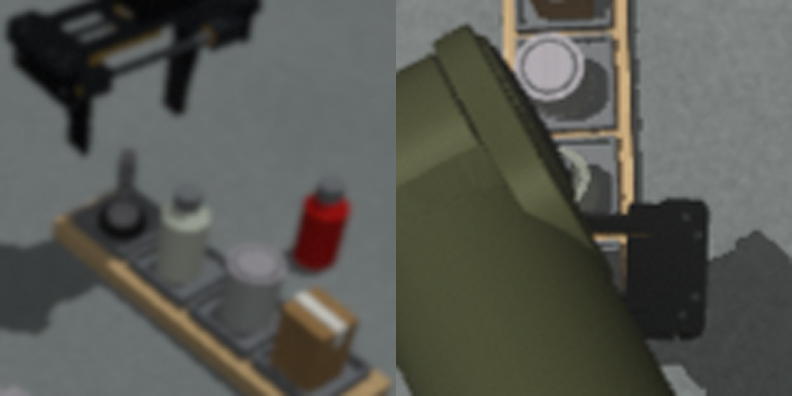

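The crops show the open fingertips at scene crop (82,150) and (178,110). They straddle the foot's stem, whose top is at (127,152), so I descend, grip and lift.

Request:
{"op": "jog_arm", "data": {"increments": [{"tx": 1,"ty": 0,"tz": 20,"wx": 0,"wy": 0,"wz": 0,"gripper": 1},{"tx": 1,"ty": 0,"tz": 40,"wx": 0,"wy": 0,"wz": 0,"gripper": 1},{"tx": 1,"ty": 0,"tz": 60,"wx": 0,"wy": 0,"wz": 0,"gripper": 1},{"tx": 1,"ty": 0,"tz": 76,"wx": 0,"wy": 0,"wz": 0,"gripper": 1},{"tx": 1,"ty": 0,"tz": 76,"wx": 0,"wy": 0,"wz": 0,"gripper": 1}]}}

```text
time: 3.6
position: [0.4465, 0.2029, 0.0503]
tool_rot: [3.14, -0.003, -0.005]
ft_force: [-1.1, -0.7, -0.5]
grip_width: 1.002
grip_force: 0.0
```

Request:
{"op": "jog_arm", "data": {"increments": [{"tx": 0,"ty": 0,"tz": 0,"wx": 0,"wy": 0,"wz": 0,"gripper": 0.7},{"tx": 0,"ty": 0,"tz": 0,"wx": 0,"wy": 0,"wz": 0,"gripper": 0.5},{"tx": 0,"ty": 0,"tz": 0,"wx": 0,"wy": 0,"wz": 0,"gripper": 0.3},{"tx": 0,"ty": 0,"tz": 0,"wx": 0,"wy": 0,"wz": 0,"gripper": 0.2},{"tx": 0,"ty": 0,"tz": 0,"wx": 0,"wy": 0,"wz": 0,"gripper": 0}]}}

```text
time: 4.02
position: [0.4478, 0.2045, 0.0525]
tool_rot: [-3.142, 0.001, -0.003]
ft_force: [-0.0, -0.7, 0.3]
grip_width: 0.708
grip_force: 0.0
```

Request:
{"op": "jog_arm", "data": {"increments": [{"tx": 0,"ty": 0,"tz": 0,"wx": 0,"wy": 0,"wz": 0,"gripper": 0},{"tx": 0,"ty": 0,"tz": 0,"wx": 0,"wy": 0,"wz": 0,"gripper": 0},{"tx": 0,"ty": 0,"tz": 0,"wx": 0,"wy": 0,"wz": 0,"gripper": 0},{"tx": 0,"ty": 0,"tz": 0,"wx": 0,"wy": 0,"wz": 0,"gripper": 0},{"tx": 0,"ty": 0,"tz": 0,"wx": 0,"wy": 0,"wz": 0,"gripper": 0}]}}

```text
time: 4.43
position: [0.4471, 0.2044, 0.0515]
tool_rot: [3.141, -0.0, -0.0]
ft_force: [-0.4, -0.5, -0.5]
grip_width: 0.325
grip_force: 0.0
```

Request:
{"op": "jog_arm", "data": {"increments": [{"tx": 0,"ty": -4,"tz": 0,"wx": 0,"wy": 0,"wz": 0,"gripper": 0.32},{"tx": 0,"ty": -4,"tz": 0,"wx": 0,"wy": 0,"wz": 0,"gripper": 0},{"tx": 0,"ty": -4,"tz": 0,"wx": 0,"wy": 0,"wz": 0,"gripper": 0},{"tx": 0,"ty": -4,"tz": 0,"wx": 0,"wy": 0,"wz": 0,"gripper": 0},{"tx": 0,"ty": -4,"tz": 0,"wx": 0,"wy": 0,"wz": 0,"gripper": 0}]}}

```text
time: 4.85
position: [0.447, 0.2085, 0.0514]
tool_rot: [-3.142, 0.0, 0.0]
ft_force: [0.3, 0.8, -0.2]
grip_width: 0.156
grip_force: 25.0
```

Request:
{"op": "jog_arm", "data": {"increments": [{"tx": 0,"ty": 0,"tz": 0,"wx": 0,"wy": 0,"wz": 0,"gripper": 0},{"tx": 0,"ty": 0,"tz": 0,"wx": 0,"wy": 0,"wz": 0,"gripper": 0},{"tx": 0,"ty": 0,"tz": 0,"wx": 0,"wy": 0,"wz": 0,"gripper": 0},{"tx": 0,"ty": 0,"tz": 0,"wx": 0,"wy": 0,"wz": 0,"gripper": 0},{"tx": 0,"ty": 0,"tz": 0,"wx": 0,"wy": 0,"wz": 0,"gripper": 0}]}}

```text
time: 5.27
position: [0.4471, 0.2083, 0.0515]
tool_rot: [3.141, -0.0, -0.0]
ft_force: [-0.6, 0.7, -0.3]
grip_width: 0.154
grip_force: 25.0
```

Request:
{"op": "jog_arm", "data": {"increments": [{"tx": 0,"ty": 0,"tz": -10,"wx": 0,"wy": 0,"wz": 0,"gripper": 0},{"tx": 0,"ty": 0,"tz": -30,"wx": 0,"wy": 0,"wz": 0,"gripper": 0},{"tx": 0,"ty": 0,"tz": -55,"wx": 0,"wy": 0,"wz": 0,"gripper": 0},{"tx": 0,"ty": 0,"tz": -80,"wx": 0,"wy": 0,"wz": 0,"gripper": 0},{"tx": 0,"ty": 0,"tz": -95,"wx": 0,"wy": 0,"wz": 0,"gripper": 0}]}}

```text
time: 5.68
position: [0.448, 0.2092, 0.1496]
tool_rot: [-3.141, -0.0, -0.005]
ft_force: [1.0, 0.4, -0.3]
grip_width: 0.153
grip_force: 25.0
```

Request:
{"op": "jog_arm", "data": {"increments": [{"tx": 8,"ty": 15,"tz": 0,"wx": 0,"wy": 0,"wz": 0,"gripper": 0},{"tx": 20,"ty": 36,"tz": 0,"wx": 0,"wy": 0,"wz": 0,"gripper": 0},{"tx": 35,"ty": 65,"tz": 0,"wx": 0,"wy": 0,"wz": 0,"gripper": 0},{"tx": 51,"ty": 95,"tz": 0,"wx": 0,"wy": 0,"wz": 0,"gripper": 0},{"tx": 68,"ty": 125,"tz": 0,"wx": 0,"wy": 0,"wz": 0,"gripper": 0}]}}

```text
time: 6.1
position: [0.5155, 0.0823, 0.1474]
tool_rot: [3.141, 0.002, 0.001]
ft_force: [-0.3, -0.4, -1.0]
grip_width: 0.155
grip_force: 25.0
```

Request:
{"op": "jog_arm", "data": {"increments": [{"tx": 16,"ty": 30,"tz": 0,"wx": 0,"wy": 0,"wz": 0,"gripper": 0},{"tx": 32,"ty": 60,"tz": 0,"wx": 0,"wy": 0,"wz": 0,"gripper": 0},{"tx": 48,"ty": 90,"tz": 0,"wx": 0,"wy": 0,"wz": 0,"gripper": 0},{"tx": 64,"ty": 120,"tz": 0,"wx": 0,"wy": 0,"wz": 0,"gripper": 0},{"tx": 80,"ty": 150,"tz": 0,"wx": 0,"wy": 0,"wz": 0,"gripper": 0}]}}

```text
time: 6.52
position: [0.5956, -0.0683, 0.1472]
tool_rot: [3.141, -0.0, 0.0]
ft_force: [0.7, 0.7, -0.9]
grip_width: 0.159
grip_force: 25.0
```

Request:
{"op": "jog_arm", "data": {"increments": [{"tx": 18,"ty": 32,"tz": 0,"wx": 0,"wy": 0,"wz": 0,"gripper": 0},{"tx": 34,"ty": 60,"tz": 0,"wx": 0,"wy": 0,"wz": 0,"gripper": 0},{"tx": 46,"ty": 82,"tz": 0,"wx": 0,"wy": 0,"wz": 0,"gripper": 0},{"tx": 53,"ty": 95,"tz": 0,"wx": 0,"wy": 0,"wz": 0,"gripper": 0},{"tx": 56,"ty": 100,"tz": 0,"wx": 0,"wy": 0,"wz": 0,"gripper": 0}]}}

```text
time: 6.93
position: [0.6514, -0.1708, 0.1465]
tool_rot: [3.141, -0.007, -0.0]
ft_force: [-0.1, 0.1, -2.4]
grip_width: 0.153
grip_force: 25.0
```

Request:
{"op": "jog_arm", "data": {"increments": [{"tx": 0,"ty": 0,"tz": 10,"wx": 0,"wy": 0,"wz": 0,"gripper": 0},{"tx": 0,"ty": 0,"tz": 20,"wx": 0,"wy": 0,"wz": 0,"gripper": 0},{"tx": 0,"ty": 0,"tz": 35,"wx": 0,"wy": 0,"wz": 0,"gripper": 0},{"tx": 0,"ty": 0,"tz": 40,"wx": 0,"wy": 0,"wz": 0,"gripper": 0},{"tx": 0,"ty": 0,"tz": 40,"wx": 0,"wy": 0,"wz": 0,"gripper": 0}]}}

```text
time: 7.35
position: [0.649, -0.1644, 0.1041]
tool_rot: [-3.14, -0.004, 0.007]
ft_force: [0.3, -0.2, -1.5]
grip_width: 0.158
grip_force: 25.0
```

```bash
cat > look.py <<'E'
import sys
from h import *
# usage: look.py out  u0 v0 (scene crop origin)  u1 v1 (top crop origin)
o,a,b,c,d=sys.argv[1],*map(int,sys.argv[2:6])
sc=vision.get_image('scene');im=vision.get_image('top');s=ctrl.get_state()
print(s['time'],np.round(s['position'],4),np.round(s['tool_rot'],3),round(s['grip_width'],3))
f=lambda i,u,v:cv2.resize(i['color'][v:v+130,u:u+130],None,fx=3,fy=3,interpolation=cv2.INTER_CUBIC)
cv2.imwrite('pics/'+o,np.hstack([f(sc,a,b),f(im,c,d)]))
E
python3 look.py p1.png 180 170 350 120
```

```text
7.45 [ 0.6507 -0.1654  0.1065] [-3.141e+00 -2.000e-03  1.000e-03] 0.155
```

View pics/p1.png

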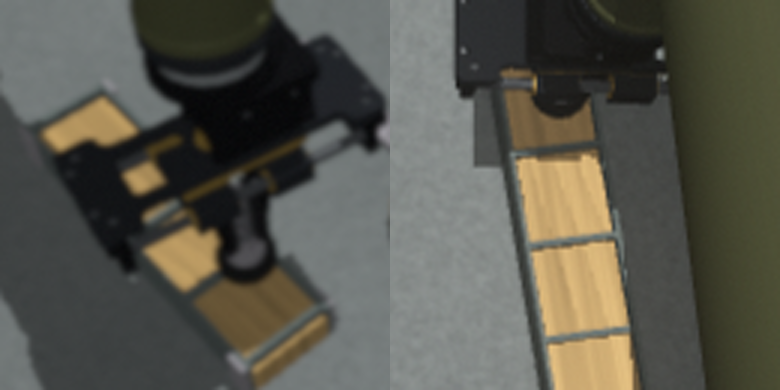

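The foot hangs upright over the far bay: disc at scene crop (245,250), near rim at top crop (562,115). I lower it.

Request:
{"op": "jog_arm", "data": {"increments": [{"tx": 0,"ty": 1,"tz": 15,"wx": 0,"wy": 0,"wz": 0,"gripper": 0},{"tx": 0,"ty": 1,"tz": 30,"wx": 0,"wy": 0,"wz": 0,"gripper": 0},{"tx": 0,"ty": 1,"tz": 42,"wx": 0,"wy": 0,"wz": 0,"gripper": 0},{"tx": 0,"ty": 1,"tz": 49,"wx": 0,"wy": 0,"wz": 0,"gripper": 0},{"tx": 0,"ty": 1,"tz": 53,"wx": 0,"wy": 0,"wz": 0,"gripper": 0}]}}

```text
time: 7.87
position: [0.6495, -0.1674, 0.0524]
tool_rot: [-3.141, 0.001, 0.006]
ft_force: [-9.9, 1.2, 19.3]
grip_width: 0.152
grip_force: 25.0
```

Request:
{"op": "jog_arm", "data": {"increments": [{"tx": 0,"ty": 0,"tz": 0,"wx": 0,"wy": 0,"wz": 0,"gripper": 0},{"tx": 0,"ty": 0,"tz": 0,"wx": 0,"wy": 0,"wz": 0,"gripper": 0},{"tx": 0,"ty": 0,"tz": 0,"wx": 0,"wy": 0,"wz": 0,"gripper": 0},{"tx": 0,"ty": 0,"tz": 0,"wx": 0,"wy": 0,"wz": 0,"gripper": 0},{"tx": 0,"ty": 0,"tz": 0,"wx": 0,"wy": 0,"wz": 0,"gripper": 0}]}}

```text
time: 8.28
position: [0.6512, -0.1676, 0.0535]
tool_rot: [3.141, -0.0, 0.0]
ft_force: [-0.6, -0.7, -0.9]
grip_width: 0.156
grip_force: 25.0
```

Request:
{"op": "jog_arm", "data": {"increments": [{"tx": 0,"ty": 0,"tz": 1,"wx": 0,"wy": 0,"wz": 0,"gripper": 0},{"tx": 0,"ty": 0,"tz": 1,"wx": 0,"wy": 0,"wz": 0,"gripper": 0},{"tx": 0,"ty": 0,"tz": 1,"wx": 0,"wy": 0,"wz": 0,"gripper": 0.3},{"tx": 0,"ty": 0,"tz": 1,"wx": 0,"wy": 0,"wz": 0,"gripper": 0.5},{"tx": 0,"ty": 0,"tz": 1,"wx": 0,"wy": 0,"wz": 0,"gripper": 0.7}]}}

```text
time: 8.7
position: [0.6513, -0.1676, 0.0528]
tool_rot: [3.141, -0.0, 0.001]
ft_force: [0.2, -0.3, -0.7]
grip_width: 0.301
grip_force: 0.0
```

Request:
{"op": "jog_arm", "data": {"increments": [{"tx": 0,"ty": 0,"tz": 0,"wx": 0,"wy": 0,"wz": 0,"gripper": 0.8},{"tx": 0,"ty": 0,"tz": 0,"wx": 0,"wy": 0,"wz": 0,"gripper": 0.8},{"tx": 0,"ty": 0,"tz": -15,"wx": 0,"wy": 0,"wz": 0,"gripper": 0.9},{"tx": 0,"ty": 0,"tz": -45,"wx": 0,"wy": 0,"wz": 0,"gripper": 0.9},{"tx": 0,"ty": 0,"tz": -80,"wx": 0,"wy": 0,"wz": 0,"gripper": 0.9}]}}

```text
time: 9.12
position: [0.6495, -0.1673, 0.1322]
tool_rot: [-3.14, -0.0, 0.006]
ft_force: [0.1, 0.3, 0.6]
grip_width: 0.676
grip_force: 0.0
```

Request:
{"op": "jog_arm", "data": {"increments": [{"tx": -68,"ty": -191,"tz": -4,"wx": 0,"wy": 0,"wz": 0,"gripper": 1},{"tx": -68,"ty": -191,"tz": -4,"wx": 0,"wy": 0,"wz": 0,"gripper": 1},{"tx": -68,"ty": -191,"tz": -4,"wx": 0,"wy": 0,"wz": 0,"gripper": 1},{"tx": -68,"ty": -191,"tz": -4,"wx": 0,"wy": 0,"wz": 0,"gripper": 1},{"tx": -68,"ty": -191,"tz": -4,"wx": 0,"wy": 0,"wz": 0,"gripper": 1}]}}

```text
time: 9.53
position: [0.5822, 0.0265, 0.1382]
tool_rot: [-3.142, -0.002, -0.002]
ft_force: [-0.2, 0.9, -0.5]
grip_width: 0.979
grip_force: 0.0
```

Request:
{"op": "jog_arm", "data": {"increments": [{"tx": -68,"ty": -191,"tz": -4,"wx": 0,"wy": 0,"wz": 0,"gripper": 1},{"tx": -68,"ty": -191,"tz": -4,"wx": 0,"wy": 0,"wz": 0,"gripper": 1},{"tx": -68,"ty": -191,"tz": -4,"wx": 0,"wy": 0,"wz": 0,"gripper": 1},{"tx": -68,"ty": -191,"tz": -4,"wx": 0,"wy": 0,"wz": 0,"gripper": 1},{"tx": -68,"ty": -191,"tz": -4,"wx": 0,"wy": 0,"wz": 0,"gripper": 1}]}}

```text
time: 9.95
position: [0.514, 0.2176, 0.1422]
tool_rot: [-3.141, -0.002, -0.003]
ft_force: [0.9, 0.1, -0.5]
grip_width: 1.003
grip_force: 0.0
```

Request:
{"op": "jog_arm", "data": {"increments": [{"tx": 0,"ty": 0,"tz": 0,"wx": 0,"wy": 0,"wz": 0,"gripper": 1},{"tx": 0,"ty": 0,"tz": 0,"wx": 0,"wy": 0,"wz": 0,"gripper": 1},{"tx": 0,"ty": 0,"tz": 0,"wx": 0,"wy": 0,"wz": 0,"gripper": 1},{"tx": 0,"ty": 0,"tz": 0,"wx": 0,"wy": 0,"wz": 0,"gripper": 1},{"tx": 0,"ty": 0,"tz": 0,"wx": 0,"wy": 0,"wz": 0,"gripper": 1}]}}

```text
time: 10.37
position: [0.516, 0.2125, 0.1406]
tool_rot: [3.141, -0.005, 0.0]
ft_force: [0.5, 0.7, 0.4]
grip_width: 1.006
grip_force: 0.0
```

```bash
python3 look.py p2.png 310 90 350 120; python3 - <<'E'
from h import *
im=vision.get_image('top'); sc=vision.get_image('scene')
for c in('top','scene'):
  for t in('foot','bottle','tin','carton'): print(c,t,[(np.round(d['bbox'],1).tolist(),round(d['conf'],2)) for d in vision.spot_in(c,t)[:2]])
print(proj(im,[.6514,-.1673,.104]),proj(im,[.6514,-.1673,.036]),proj(sc,[.6514,-.1673,.104]))
E
```

```text
10.4667 [0.5157 0.213  0.1405] [ 3.141 -0.004 -0.   ] 0.998
top foot [([394.4, 142.9, 413.1, 162.6], 0.56)]
top bottle []
top tin []
top carton [([223.8, 128.4, 239.4, 156.5], 0.92)]
scene foot [([252.3, 247.0, 270.1, 277.1], 0.84)]
scene bottle [([357.8, 146.8, 377.6, 176.9], 0.89), ([397.4, 145.3, 414.3, 169.9], 0.88)]
scene tin [([379.4, 163.7, 397.4, 191.4], 0.81)]
scene carton [([390.9, 178.5, 417.3, 208.1], 0.55)]
[409.02322229 145.47774403] [402.70321004 154.22258289] [260.04558562 249.40105766]
```

View pics/p2.png

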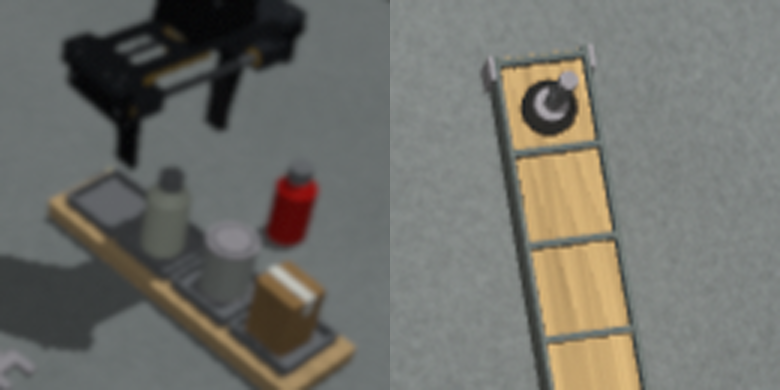

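The foot stands centred in the far bay, disc at top crop (549,107). The fingers straddle the bottle, tips at scene crop (127,160) and (215,125), cap at (171,178). I descend and grip.

Request:
{"op": "jog_arm", "data": {"increments": [{"tx": 0,"ty": -2,"tz": 20,"wx": 0,"wy": 0,"wz": 0,"gripper": 1},{"tx": 0,"ty": -2,"tz": 45,"wx": 0,"wy": 0,"wz": 0,"gripper": 1},{"tx": 0,"ty": -2,"tz": 70,"wx": 0,"wy": 0,"wz": 0,"gripper": 1},{"tx": 0,"ty": -2,"tz": 87,"wx": 0,"wy": 0,"wz": 0,"gripper": 1},{"tx": 0,"ty": -2,"tz": 94,"wx": 0,"wy": 0,"wz": 0,"gripper": 1}]}}

```text
time: 11.38
position: [0.5133, 0.2156, 0.0438]
tool_rot: [3.14, -0.0, -0.007]
ft_force: [-0.4, -0.4, 0.5]
grip_width: 1.0
grip_force: 0.0
```

Request:
{"op": "jog_arm", "data": {"increments": [{"tx": 0,"ty": 0,"tz": 0,"wx": 0,"wy": 0,"wz": 0,"gripper": 0.9},{"tx": 0,"ty": 0,"tz": 0,"wx": 0,"wy": 0,"wz": 0,"gripper": 0.6},{"tx": 0,"ty": 0,"tz": 0,"wx": 0,"wy": 0,"wz": 0,"gripper": 0.6},{"tx": 0,"ty": 0,"tz": 0,"wx": 0,"wy": 0,"wz": 0,"gripper": 0.6},{"tx": 0,"ty": 0,"tz": 0,"wx": 0,"wy": 0,"wz": 0,"gripper": 0.6}]}}

```text
time: 11.8
position: [0.516, 0.2167, 0.0477]
tool_rot: [-3.141, 0.0, -0.003]
ft_force: [-0.3, -0.0, 0.2]
grip_width: 0.706
grip_force: 0.0
```

Request:
{"op": "jog_arm", "data": {"increments": [{"tx": 0,"ty": 0,"tz": 0,"wx": 0,"wy": 0,"wz": 0,"gripper": 0.4},{"tx": 0,"ty": 0,"tz": 0,"wx": 0,"wy": 0,"wz": 0,"gripper": 0.2},{"tx": 0,"ty": 0,"tz": 0,"wx": 0,"wy": 0,"wz": 0,"gripper": 0.2},{"tx": 0,"ty": 0,"tz": 0,"wx": 0,"wy": 0,"wz": 0,"gripper": 0.2},{"tx": 0,"ty": 0,"tz": 0,"wx": 0,"wy": 0,"wz": 0,"gripper": 0.2}]}}

```text
time: 12.22
position: [0.5153, 0.2164, 0.0467]
tool_rot: [3.141, -0.0, 0.0]
ft_force: [-0.2, -0.2, 2.1]
grip_width: 0.451
grip_force: 25.0
```

Request:
{"op": "jog_arm", "data": {"increments": [{"tx": 0,"ty": 0,"tz": 0,"wx": 0,"wy": 0,"wz": 0,"gripper": 0.2},{"tx": 0,"ty": 0,"tz": 0,"wx": 0,"wy": 0,"wz": 0,"gripper": 0.2},{"tx": 0,"ty": 0,"tz": 0,"wx": 0,"wy": 0,"wz": 0,"gripper": 0.2},{"tx": 0,"ty": 0,"tz": 0,"wx": 0,"wy": 0,"wz": 0,"gripper": 0.2},{"tx": 0,"ty": 0,"tz": 0,"wx": 0,"wy": 0,"wz": 0,"gripper": 0.2}]}}

```text
time: 12.63
position: [0.5153, 0.2164, 0.0467]
tool_rot: [3.141, -0.0, 0.0]
ft_force: [-0.8, -1.2, 3.8]
grip_width: 0.452
grip_force: 25.0
```

Request:
{"op": "jog_arm", "data": {"increments": [{"tx": 0,"ty": 0,"tz": -10,"wx": 0,"wy": 0,"wz": 0,"gripper": 0.2},{"tx": 0,"ty": 0,"tz": -30,"wx": 0,"wy": 0,"wz": 0,"gripper": 0.2},{"tx": 0,"ty": 0,"tz": -60,"wx": 0,"wy": 0,"wz": 0,"gripper": 0.2},{"tx": 0,"ty": 0,"tz": -85,"wx": 0,"wy": 0,"wz": 0,"gripper": 0.2},{"tx": 0,"ty": 0,"tz": -100,"wx": 0,"wy": 0,"wz": 0,"gripper": 0.2}]}}

```text
time: 13.05
position: [0.5159, 0.2173, 0.1495]
tool_rot: [-3.14, -0.001, -0.004]
ft_force: [0.6, 0.2, -2.3]
grip_width: 0.455
grip_force: 25.0
```

Request:
{"op": "jog_arm", "data": {"increments": [{"tx": 2,"ty": 12,"tz": 0,"wx": 0,"wy": 0,"wz": 0,"gripper": 0.2},{"tx": 6,"ty": 36,"tz": 0,"wx": 0,"wy": 0,"wz": 0,"gripper": 0.2},{"tx": 11,"ty": 66,"tz": 0,"wx": 0,"wy": 0,"wz": 0,"gripper": 0.2},{"tx": 16,"ty": 98,"tz": 0,"wx": 0,"wy": 0,"wz": 0,"gripper": 0.2},{"tx": 21,"ty": 130,"tz": 0,"wx": 0,"wy": 0,"wz": 0,"gripper": 0.2}]}}

```text
time: 13.47
position: [0.5358, 0.0855, 0.1467]
tool_rot: [3.142, 0.002, -0.0]
ft_force: [0.0, -0.5, -2.0]
grip_width: 0.45
grip_force: 25.0
```

Request:
{"op": "jog_arm", "data": {"increments": [{"tx": 5,"ty": 32,"tz": 0,"wx": 0,"wy": 0,"wz": 0,"gripper": 0.2},{"tx": 10,"ty": 64,"tz": 0,"wx": 0,"wy": 0,"wz": 0,"gripper": 0.2},{"tx": 16,"ty": 96,"tz": 0,"wx": 0,"wy": 0,"wz": 0,"gripper": 0.2},{"tx": 21,"ty": 128,"tz": 0,"wx": 0,"wy": 0,"wz": 0,"gripper": 0.2},{"tx": 26,"ty": 160,"tz": 0,"wx": 0,"wy": 0,"wz": 0,"gripper": 0.2}]}}

```text
time: 13.88
position: [0.5618, -0.075, 0.1467]
tool_rot: [-3.142, -0.0, 0.0]
ft_force: [0.3, 0.4, -0.4]
grip_width: 0.453
grip_force: 25.0
```

Request:
{"op": "jog_arm", "data": {"increments": [{"tx": 5,"ty": 32,"tz": 0,"wx": 0,"wy": 0,"wz": 0,"gripper": 0.2},{"tx": 10,"ty": 62,"tz": 0,"wx": 0,"wy": 0,"wz": 0,"gripper": 0.2},{"tx": 14,"ty": 85,"tz": 0,"wx": 0,"wy": 0,"wz": 0,"gripper": 0.2},{"tx": 17,"ty": 99,"tz": 0,"wx": 0,"wy": 0,"wz": 0,"gripper": 0.2},{"tx": 18,"ty": 105,"tz": 0,"wx": 0,"wy": 0,"wz": 0,"gripper": 0.2}]}}

```text
time: 14.3
position: [0.5798, -0.1814, 0.1462]
tool_rot: [3.141, -0.006, -0.001]
ft_force: [-1.0, -0.7, -1.2]
grip_width: 0.457
grip_force: 25.0
```

Request:
{"op": "jog_arm", "data": {"increments": [{"tx": 0,"ty": 0,"tz": 0,"wx": 0,"wy": 0,"wz": 0,"gripper": 0.2},{"tx": 0,"ty": 0,"tz": 10,"wx": 0,"wy": 0,"wz": 0,"gripper": 0.2},{"tx": 0,"ty": 0,"tz": 25,"wx": 0,"wy": 0,"wz": 0,"gripper": 0.2},{"tx": 0,"ty": 0,"tz": 40,"wx": 0,"wy": 0,"wz": 0,"gripper": 0.2},{"tx": 0,"ty": 0,"tz": 50,"wx": 0,"wy": 0,"wz": 0,"gripper": 0.2}]}}

```text
time: 14.72
position: [0.5792, -0.1755, 0.0946]
tool_rot: [-3.14, -0.005, 0.003]
ft_force: [0.1, 0.8, -1.2]
grip_width: 0.454
grip_force: 25.0
```

Request:
{"op": "jog_arm", "data": {"increments": [{"tx": 0,"ty": 0,"tz": 0,"wx": 0,"wy": 0,"wz": 0,"gripper": 0.2},{"tx": 0,"ty": 0,"tz": 0,"wx": 0,"wy": 0,"wz": 0,"gripper": 0.2},{"tx": 0,"ty": 0,"tz": 0,"wx": 0,"wy": 0,"wz": 0,"gripper": 0.2},{"tx": 0,"ty": 0,"tz": 0,"wx": 0,"wy": 0,"wz": 0,"gripper": 0.2},{"tx": 0,"ty": 0,"tz": 0,"wx": 0,"wy": 0,"wz": 0,"gripper": 0.2}]}}

```text
time: 15.13
position: [0.5807, -0.1786, 0.0975]
tool_rot: [3.141, -0.0, 0.002]
ft_force: [-1.1, 0.2, -1.4]
grip_width: 0.452
grip_force: 25.0
```

Lower 48 mm, then settle, lower a little and release.

Request:
{"op": "jog_arm", "data": {"increments": [{"tx": 0,"ty": 0,"tz": 15,"wx": 0,"wy": 0,"wz": 0,"gripper": 0.2},{"tx": 0,"ty": 0,"tz": 28,"wx": 0,"wy": 0,"wz": 0,"gripper": 0.2},{"tx": 0,"ty": 0,"tz": 38,"wx": 0,"wy": 0,"wz": 0,"gripper": 0.2},{"tx": 0,"ty": 0,"tz": 43,"wx": 0,"wy": 0,"wz": 0,"gripper": 0.2},{"tx": 0,"ty": 0,"tz": 45,"wx": 0,"wy": 0,"wz": 0,"gripper": 0.2}]}}

```text
time: 15.55
position: [0.5791, -0.1784, 0.05]
tool_rot: [-3.141, 0.0, 0.004]
ft_force: [0.3, 0.2, -0.6]
grip_width: 0.452
grip_force: 25.0
```

Request:
{"op": "jog_arm", "data": {"increments": [{"tx": 0,"ty": 0,"tz": 0,"wx": 0,"wy": 0,"wz": 0,"gripper": 0.2},{"tx": 0,"ty": 0,"tz": 1,"wx": 0,"wy": 0,"wz": 0,"gripper": 0.2},{"tx": 0,"ty": 0,"tz": 2,"wx": 0,"wy": 0,"wz": 0,"gripper": 0.2},{"tx": 0,"ty": 0,"tz": 3.5,"wx": 0,"wy": 0,"wz": 0,"gripper": 0.2},{"tx": 0,"ty": 0,"tz": 3.5,"wx": 0,"wy": 0,"wz": 0,"gripper": 0.2}]}}

```text
time: 15.97
position: [0.5802, -0.1786, 0.0482]
tool_rot: [3.141, -0.0, 0.0]
ft_force: [-0.3, 1.3, -0.1]
grip_width: 0.454
grip_force: 25.0
```

Request:
{"op": "jog_arm", "data": {"increments": [{"tx": 0,"ty": 0,"tz": 0,"wx": 0,"wy": 0,"wz": 0,"gripper": 0.2},{"tx": 0,"ty": 0,"tz": 0,"wx": 0,"wy": 0,"wz": 0,"gripper": 0.2},{"tx": 0,"ty": 0,"tz": 0,"wx": 0,"wy": 0,"wz": 0,"gripper": 0.5},{"tx": 0,"ty": 0,"tz": 0,"wx": 0,"wy": 0,"wz": 0,"gripper": 0.6},{"tx": 0,"ty": 0,"tz": 0,"wx": 0,"wy": 0,"wz": 0,"gripper": 0.8}]}}

```text
time: 16.38
position: [0.5804, -0.1787, 0.0484]
tool_rot: [3.141, -0.0, 0.001]
ft_force: [-0.1, -0.6, -0.0]
grip_width: 0.577
grip_force: 0.0
```

Request:
{"op": "jog_arm", "data": {"increments": [{"tx": 0,"ty": 0,"tz": 0,"wx": 0,"wy": 0,"wz": 0,"gripper": 0.9},{"tx": 0,"ty": 0,"tz": 0,"wx": 0,"wy": 0,"wz": 0,"gripper": 0.9},{"tx": 0,"ty": 0,"tz": -20,"wx": 0,"wy": 0,"wz": 0,"gripper": 0.9},{"tx": 0,"ty": 0,"tz": -55,"wx": 0,"wy": 0,"wz": 0,"gripper": 0.9},{"tx": 0,"ty": 0,"tz": -90,"wx": 0,"wy": 0,"wz": 0,"gripper": 0.9}]}}

```text
time: 16.8
position: [0.5789, -0.1782, 0.1378]
tool_rot: [-3.14, -0.0, 0.005]
ft_force: [0.1, -0.8, 0.8]
grip_width: 0.875
grip_force: 0.0
```

Request:
{"op": "jog_arm", "data": {"increments": [{"tx": 4,"ty": -202,"tz": 0,"wx": 0,"wy": 0,"wz": 0,"gripper": 1},{"tx": 4,"ty": -202,"tz": 0,"wx": 0,"wy": 0,"wz": 0,"gripper": 1},{"tx": 4,"ty": -202,"tz": 0,"wx": 0,"wy": 0,"wz": 0,"gripper": 1},{"tx": 4,"ty": -202,"tz": 0,"wx": 0,"wy": 0,"wz": 0,"gripper": 1},{"tx": 4,"ty": -202,"tz": 0,"wx": 0,"wy": 0,"wz": 0,"gripper": 1}]}}

```text
time: 17.22
position: [0.5838, 0.0268, 0.1385]
tool_rot: [-3.141, -0.002, -0.001]
ft_force: [0.5, 1.2, -0.3]
grip_width: 0.996
grip_force: 0.0
```

Request:
{"op": "jog_arm", "data": {"increments": [{"tx": 4,"ty": -203,"tz": 0,"wx": 0,"wy": 0,"wz": 0,"gripper": 1},{"tx": 4,"ty": -203,"tz": 0,"wx": 0,"wy": 0,"wz": 0,"gripper": 1},{"tx": 4,"ty": -203,"tz": 0,"wx": 0,"wy": 0,"wz": 0,"gripper": 1},{"tx": 4,"ty": -203,"tz": 0,"wx": 0,"wy": 0,"wz": 0,"gripper": 1},{"tx": 4,"ty": -203,"tz": 0,"wx": 0,"wy": 0,"wz": 0,"gripper": 1}]}}

```text
time: 17.63
position: [0.5876, 0.2296, 0.1383]
tool_rot: [-3.141, -0.002, -0.001]
ft_force: [0.3, 0.5, -0.1]
grip_width: 1.001
grip_force: 0.0
```

Request:
{"op": "jog_arm", "data": {"increments": [{"tx": 0,"ty": 0,"tz": 0,"wx": 0,"wy": 0,"wz": 0,"gripper": 1},{"tx": 0,"ty": 0,"tz": 0,"wx": 0,"wy": 0,"wz": 0,"gripper": 1},{"tx": 0,"ty": 0,"tz": 0,"wx": 0,"wy": 0,"wz": 0,"gripper": 1},{"tx": 0,"ty": 0,"tz": 0,"wx": 0,"wy": 0,"wz": 0,"gripper": 1},{"tx": 0,"ty": 0,"tz": 0,"wx": 0,"wy": 0,"wz": 0,"gripper": 1}]}}

```text
time: 18.05
position: [0.5888, 0.224, 0.1379]
tool_rot: [3.14, -0.005, 0.0]
ft_force: [-0.3, -0.1, -0.2]
grip_width: 1.0
grip_force: 0.0
```

```bash
python3 look.py p3.png 310 90 350 120
```

```text
18.15 [0.5887 0.2246 0.138 ] [ 3.141 -0.004  0.   ] 1.001
```

View pics/p3.png

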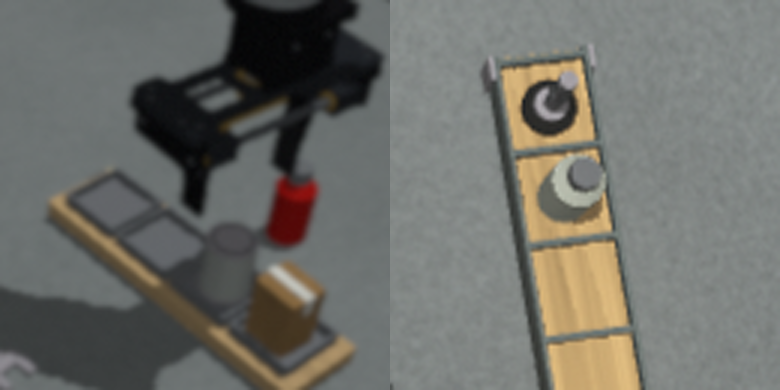

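The bottle stands in the second-farthest bay, top crop (577,188). The fingers straddle the tin, tips at scene crop (195,212) and (290,172), tin at (230,240). I descend and grip.

Request:
{"op": "jog_arm", "data": {"increments": [{"tx": 0,"ty": -1,"tz": 20,"wx": 0,"wy": 0,"wz": 0,"gripper": 1},{"tx": 0,"ty": -1,"tz": 45,"wx": 0,"wy": 0,"wz": 0,"gripper": 1},{"tx": 0,"ty": -1,"tz": 70,"wx": 0,"wy": 0,"wz": 0,"gripper": 1},{"tx": 0,"ty": -1,"tz": 86,"wx": 0,"wy": 0,"wz": 0,"gripper": 1},{"tx": 0,"ty": -1,"tz": 92,"wx": 0,"wy": 0,"wz": 0,"gripper": 1}]}}

```text
time: 18.57
position: [0.5866, 0.2254, 0.043]
tool_rot: [3.14, -0.002, -0.007]
ft_force: [-0.5, -0.4, 0.0]
grip_width: 1.002
grip_force: 0.0
```

Request:
{"op": "jog_arm", "data": {"increments": [{"tx": 0,"ty": 0,"tz": 0,"wx": 0,"wy": 0,"wz": 0,"gripper": 0.9},{"tx": 0,"ty": 0,"tz": 0,"wx": 0,"wy": 0,"wz": 0,"gripper": 0.65},{"tx": 0,"ty": 0,"tz": 0,"wx": 0,"wy": 0,"wz": 0,"gripper": 0.65},{"tx": 0,"ty": 0,"tz": 0,"wx": 0,"wy": 0,"wz": 0,"gripper": 0.65},{"tx": 0,"ty": 0,"tz": 0,"wx": 0,"wy": 0,"wz": 0,"gripper": 0.65}]}}

```text
time: 18.98
position: [0.5889, 0.2278, 0.0473]
tool_rot: [-3.141, 0.0, -0.003]
ft_force: [0.3, 0.1, -0.4]
grip_width: 0.71
grip_force: 0.0
```

Request:
{"op": "jog_arm", "data": {"increments": [{"tx": 0,"ty": 0,"tz": 0,"wx": 0,"wy": 0,"wz": 0,"gripper": 0.5},{"tx": 0,"ty": 0,"tz": 0,"wx": 0,"wy": 0,"wz": 0,"gripper": 0.2},{"tx": 0,"ty": 0,"tz": 0,"wx": 0,"wy": 0,"wz": 0,"gripper": 0.2},{"tx": 0,"ty": 0,"tz": 0,"wx": 0,"wy": 0,"wz": 0,"gripper": 0.2},{"tx": 0,"ty": 0,"tz": 0,"wx": 0,"wy": 0,"wz": 0,"gripper": 0.2}]}}

```text
time: 19.4
position: [0.5883, 0.2275, 0.0463]
tool_rot: [3.142, -0.0, 0.0]
ft_force: [0.2, -0.4, 1.9]
grip_width: 0.509
grip_force: 25.0
```

Request:
{"op": "jog_arm", "data": {"increments": [{"tx": 0,"ty": 0,"tz": 0,"wx": 0,"wy": 0,"wz": 0,"gripper": 0.2},{"tx": 0,"ty": 0,"tz": 0,"wx": 0,"wy": 0,"wz": 0,"gripper": 0.2},{"tx": 0,"ty": 0,"tz": 0,"wx": 0,"wy": 0,"wz": 0,"gripper": 0.2},{"tx": 0,"ty": 0,"tz": 0,"wx": 0,"wy": 0,"wz": 0,"gripper": 0.2},{"tx": 0,"ty": 0,"tz": 0,"wx": 0,"wy": 0,"wz": 0,"gripper": 0.2}]}}

```text
time: 19.82
position: [0.5883, 0.2275, 0.0462]
tool_rot: [3.142, -0.0, 0.0]
ft_force: [-0.8, -0.2, 4.0]
grip_width: 0.509
grip_force: 25.0
```

Request:
{"op": "jog_arm", "data": {"increments": [{"tx": 0,"ty": 0,"tz": -10,"wx": 0,"wy": 0,"wz": 0,"gripper": 0.2},{"tx": 0,"ty": 0,"tz": -25,"wx": 0,"wy": 0,"wz": 0,"gripper": 0.2},{"tx": 0,"ty": 0,"tz": -40,"wx": 0,"wy": 0,"wz": 0,"gripper": 0.2},{"tx": 0,"ty": 0,"tz": -50,"wx": 0,"wy": 0,"wz": 0,"gripper": 0.2},{"tx": 0,"ty": 0,"tz": -55,"wx": 0,"wy": 0,"wz": 0,"gripper": 0.2}]}}

```text
time: 20.23
position: [0.5894, 0.2282, 0.104]
tool_rot: [-3.14, 0.0, -0.006]
ft_force: [0.0, 0.2, -2.1]
grip_width: 0.509
grip_force: 25.0
```

```bash
python3 look.py p4.png 310 90 180 120
```

```text
20.3333 [0.5891 0.2278 0.1029] [-3.141  0.    -0.005] 0.509
```

View pics/p4.png

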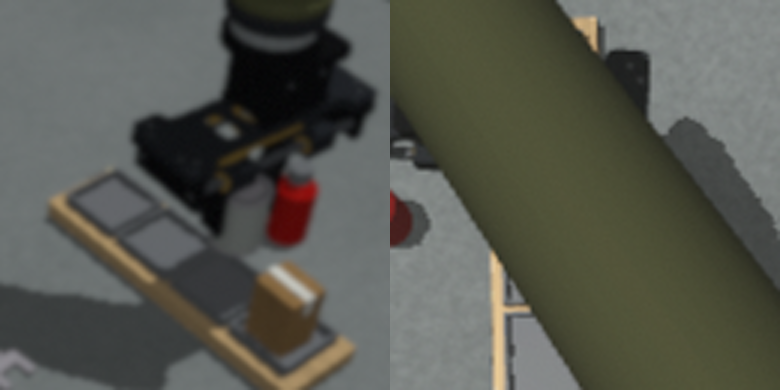

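The tin hangs upright at scene crop (243,218). I carry it to the second-nearest bay.

Request:
{"op": "jog_arm", "data": {"increments": [{"tx": 0,"ty": 0,"tz": -15,"wx": 0,"wy": 0,"wz": 0,"gripper": 0.2},{"tx": -4,"ty": 20,"tz": -30,"wx": 0,"wy": 0,"wz": 0,"gripper": 0.2},{"tx": -9,"ty": 46,"tz": -42,"wx": 0,"wy": 0,"wz": 0,"gripper": 0.2},{"tx": -14,"ty": 75,"tz": -45,"wx": 0,"wy": 0,"wz": 0,"gripper": 0.2},{"tx": -20,"ty": 105,"tz": -45,"wx": 0,"wy": 0,"wz": 0,"gripper": 0.2}]}}

```text
time: 20.75
position: [0.5682, 0.1222, 0.1467]
tool_rot: [-3.141, -0.002, -0.002]
ft_force: [0.7, -0.8, -1.8]
grip_width: 0.512
grip_force: 25.0
```

Request:
{"op": "jog_arm", "data": {"increments": [{"tx": -6,"ty": 34,"tz": 0,"wx": 0,"wy": 0,"wz": 0,"gripper": 0.2},{"tx": -12,"ty": 69,"tz": 0,"wx": 0,"wy": 0,"wz": 0,"gripper": 0.2},{"tx": -19,"ty": 105,"tz": 0,"wx": 0,"wy": 0,"wz": 0,"gripper": 0.2},{"tx": -26,"ty": 141,"tz": 0,"wx": 0,"wy": 0,"wz": 0,"gripper": 0.2},{"tx": -33,"ty": 177,"tz": 0,"wx": 0,"wy": 0,"wz": 0,"gripper": 0.2}]}}

```text
time: 21.17
position: [0.534, -0.0562, 0.1456]
tool_rot: [3.141, -0.0, -0.001]
ft_force: [0.7, -0.6, -2.5]
grip_width: 0.512
grip_force: 25.0
```

Request:
{"op": "jog_arm", "data": {"increments": [{"tx": -7,"ty": 36,"tz": 0,"wx": 0,"wy": 0,"wz": 0,"gripper": 0.2},{"tx": -14,"ty": 72,"tz": 0,"wx": 0,"wy": 0,"wz": 0,"gripper": 0.2},{"tx": -20,"ty": 104,"tz": 0,"wx": 0,"wy": 0,"wz": 0,"gripper": 0.2},{"tx": -24,"ty": 126,"tz": 0,"wx": 0,"wy": 0,"wz": 0,"gripper": 0.2},{"tx": -26,"ty": 137,"tz": 0,"wx": 0,"wy": 0,"wz": 0,"gripper": 0.2}]}}

```text
time: 21.58
position: [0.5072, -0.1959, 0.1453]
tool_rot: [3.14, -0.009, -0.003]
ft_force: [-0.9, -0.8, -2.4]
grip_width: 0.507
grip_force: 25.0
```

Request:
{"op": "jog_arm", "data": {"increments": [{"tx": 0,"ty": 0,"tz": 0,"wx": 0,"wy": 0,"wz": 0,"gripper": 0.2},{"tx": 0,"ty": 0,"tz": 10,"wx": 0,"wy": 0,"wz": 0,"gripper": 0.2},{"tx": 0,"ty": 0,"tz": 25,"wx": 0,"wy": 0,"wz": 0,"gripper": 0.2},{"tx": 0,"ty": 0,"tz": 40,"wx": 0,"wy": 0,"wz": 0,"gripper": 0.2},{"tx": 0,"ty": 0,"tz": 50,"wx": 0,"wy": 0,"wz": 0,"gripper": 0.2}]}}

```text
time: 22.0
position: [0.5089, -0.188, 0.094]
tool_rot: [-3.139, -0.006, 0.003]
ft_force: [-0.6, 0.6, -2.4]
grip_width: 0.512
grip_force: 25.0
```

Request:
{"op": "jog_arm", "data": {"increments": [{"tx": 0,"ty": 0,"tz": 0,"wx": 0,"wy": 0,"wz": 0,"gripper": 0.2},{"tx": 0,"ty": 0,"tz": 0,"wx": 0,"wy": 0,"wz": 0,"gripper": 0.2},{"tx": 0,"ty": 0,"tz": 0,"wx": 0,"wy": 0,"wz": 0,"gripper": 0.2},{"tx": 0,"ty": 0,"tz": 0,"wx": 0,"wy": 0,"wz": 0,"gripper": 0.2},{"tx": 0,"ty": 0,"tz": 0,"wx": 0,"wy": 0,"wz": 0,"gripper": 0.2}]}}

```text
time: 22.42
position: [0.5098, -0.1916, 0.0969]
tool_rot: [3.141, 0.0, 0.002]
ft_force: [-0.3, 0.4, -2.5]
grip_width: 0.506
grip_force: 25.0
```

```bash
python3 look.py p5.png 170 160 350 130
```

```text
22.5167 [ 0.5095 -0.1917  0.0967] [ 3.141e+00 -0.000e+00  2.000e-03] 0.513
```

View pics/p5.png

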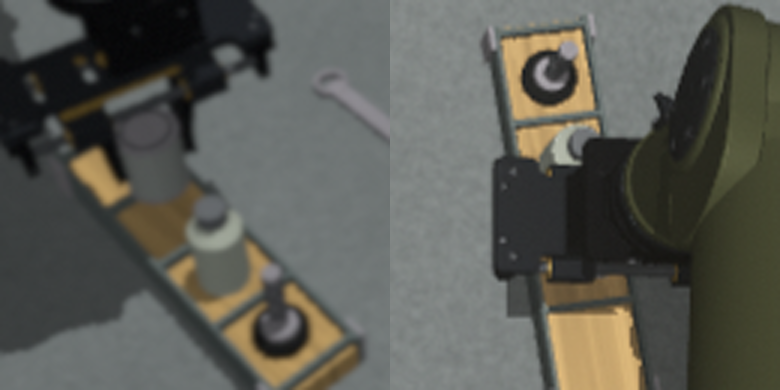

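The tin is above its bay, tin bottom at scene crop (158,195). The bottle at (217,250) and the foot at (280,325) stand well. I lower and release.

Request:
{"op": "jog_arm", "data": {"increments": [{"tx": 0,"ty": 0,"tz": 15,"wx": 0,"wy": 0,"wz": 0,"gripper": 0.2},{"tx": 0,"ty": 0,"tz": 28,"wx": 0,"wy": 0,"wz": 0,"gripper": 0.2},{"tx": 0,"ty": 0,"tz": 38,"wx": 0,"wy": 0,"wz": 0,"gripper": 0.2},{"tx": 0,"ty": 0,"tz": 43,"wx": 0,"wy": 0,"wz": 0,"gripper": 0.2},{"tx": 0,"ty": 0,"tz": 45,"wx": 0,"wy": 0,"wz": 0,"gripper": 0.2}]}}

```text
time: 22.93
position: [0.5081, -0.1912, 0.0496]
tool_rot: [-3.14, 0.0, 0.004]
ft_force: [-0.5, 0.4, -2.1]
grip_width: 0.508
grip_force: 25.0
```

Request:
{"op": "jog_arm", "data": {"increments": [{"tx": 0,"ty": 0,"tz": 0,"wx": 0,"wy": 0,"wz": 0,"gripper": 0.2},{"tx": 0,"ty": 0,"tz": 1,"wx": 0,"wy": 0,"wz": 0,"gripper": 0.2},{"tx": 0,"ty": 0,"tz": 2,"wx": 0,"wy": 0,"wz": 0,"gripper": 0.2},{"tx": 0,"ty": 0,"tz": 3.5,"wx": 0,"wy": 0,"wz": 0,"gripper": 0.2},{"tx": 0,"ty": 0,"tz": 3.5,"wx": 0,"wy": 0,"wz": 0,"gripper": 0.2}]}}

```text
time: 23.35
position: [0.5091, -0.1917, 0.0476]
tool_rot: [3.141, -0.0, 0.0]
ft_force: [-0.4, -0.3, -2.1]
grip_width: 0.51
grip_force: 25.0
```

Request:
{"op": "jog_arm", "data": {"increments": [{"tx": 0,"ty": 0,"tz": 0,"wx": 0,"wy": 0,"wz": 0,"gripper": 0.2},{"tx": 0,"ty": 0,"tz": 0,"wx": 0,"wy": 0,"wz": 0,"gripper": 0.2},{"tx": 0,"ty": 0,"tz": 0,"wx": 0,"wy": 0,"wz": 0,"gripper": 0.55},{"tx": 0,"ty": 0,"tz": 0,"wx": 0,"wy": 0,"wz": 0,"gripper": 0.65},{"tx": 0,"ty": 0,"tz": 0,"wx": 0,"wy": 0,"wz": 0,"gripper": 0.8}]}}

```text
time: 23.77
position: [0.5095, -0.1917, 0.048]
tool_rot: [3.141, -0.0, 0.001]
ft_force: [-0.0, 0.0, 0.1]
grip_width: 0.625
grip_force: 0.0
```

Request:
{"op": "jog_arm", "data": {"increments": [{"tx": 0,"ty": 0,"tz": 0,"wx": 0,"wy": 0,"wz": 0,"gripper": 0.9},{"tx": 0,"ty": 0,"tz": 0,"wx": 0,"wy": 0,"wz": 0,"gripper": 0.9},{"tx": 0,"ty": 0,"tz": -20,"wx": 0,"wy": 0,"wz": 0,"gripper": 0.9},{"tx": 0,"ty": 0,"tz": -55,"wx": 0,"wy": 0,"wz": 0,"gripper": 0.9},{"tx": 0,"ty": 0,"tz": -95,"wx": 0,"wy": 0,"wz": 0,"gripper": 0.9}]}}

```text
time: 24.18
position: [0.5073, -0.1908, 0.1417]
tool_rot: [-3.139, -0.0, 0.007]
ft_force: [1.2, -0.6, 0.1]
grip_width: 0.882
grip_force: 0.0
```

Request:
{"op": "jog_arm", "data": {"increments": [{"tx": 65,"ty": -180,"tz": 0,"wx": 0,"wy": 0,"wz": 0,"gripper": 1},{"tx": 65,"ty": -180,"tz": 0,"wx": 0,"wy": 0,"wz": 0,"gripper": 1},{"tx": 65,"ty": -180,"tz": 0,"wx": 0,"wy": 0,"wz": 0,"gripper": 1},{"tx": 65,"ty": -180,"tz": 0,"wx": 0,"wy": 0,"wz": 0,"gripper": 1},{"tx": 65,"ty": -180,"tz": 0,"wx": 0,"wy": 0,"wz": 0,"gripper": 1}]}}

```text
time: 24.6
position: [0.5751, -0.0058, 0.1432]
tool_rot: [-3.139, -0.007, -0.003]
ft_force: [0.2, -0.2, -0.1]
grip_width: 1.0
grip_force: 0.0
```

Request:
{"op": "jog_arm", "data": {"increments": [{"tx": 65,"ty": -180,"tz": 0,"wx": 0,"wy": 0,"wz": 0,"gripper": 1},{"tx": 65,"ty": -180,"tz": 0,"wx": 0,"wy": 0,"wz": 0,"gripper": 1},{"tx": 65,"ty": -180,"tz": 0,"wx": 0,"wy": 0,"wz": 0,"gripper": 1},{"tx": 65,"ty": -180,"tz": 0,"wx": 0,"wy": 0,"wz": 0,"gripper": 1},{"tx": 65,"ty": -180,"tz": 0,"wx": 0,"wy": 0,"wz": 0,"gripper": 1}]}}

```text
time: 25.02
position: [0.6392, 0.1743, 0.1426]
tool_rot: [-3.138, -0.006, -0.001]
ft_force: [-0.6, 0.5, -0.3]
grip_width: 1.002
grip_force: 0.0
```

Request:
{"op": "jog_arm", "data": {"increments": [{"tx": 20,"ty": -58,"tz": 0,"wx": 0,"wy": 0,"wz": 0,"gripper": 1},{"tx": 20,"ty": -58,"tz": 0,"wx": 0,"wy": 0,"wz": 0,"gripper": 1},{"tx": 20,"ty": -58,"tz": 0,"wx": 0,"wy": 0,"wz": 0,"gripper": 1},{"tx": 20,"ty": -58,"tz": 0,"wx": 0,"wy": 0,"wz": 0,"gripper": 1},{"tx": 20,"ty": -58,"tz": 0,"wx": 0,"wy": 0,"wz": 0,"gripper": 1}]}}

```text
time: 25.43
position: [0.6592, 0.225, 0.1421]
tool_rot: [3.14, -0.002, -0.001]
ft_force: [0.4, -0.1, -0.8]
grip_width: 0.999
grip_force: 0.0
```

```bash
python3 look.py p6.png 320 100 350 140
```

```text
25.5333 [0.6595 0.224  0.1424] [ 3.14  -0.004  0.   ] 1.003
```

View pics/p6.png

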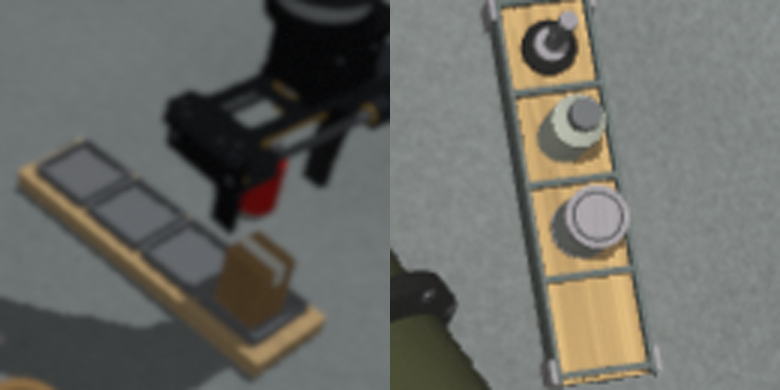

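The tin stands in its bay at top crop (597,217). The fingers straddle the carton, tips at scene crop (225,228) and (318,185). I descend and grip.

Request:
{"op": "jog_arm", "data": {"increments": [{"tx": 0,"ty": -1,"tz": 20,"wx": 0,"wy": 0,"wz": 0,"gripper": 1},{"tx": 0,"ty": -1,"tz": 45,"wx": 0,"wy": 0,"wz": 0,"gripper": 1},{"tx": 0,"ty": -1,"tz": 70,"wx": 0,"wy": 0,"wz": 0,"gripper": 1},{"tx": 0,"ty": -1,"tz": 88,"wx": 0,"wy": 0,"wz": 0,"gripper": 1},{"tx": 0,"ty": -1,"tz": 95,"wx": 0,"wy": 0,"wz": 0,"gripper": 1}]}}

```text
time: 25.95
position: [0.6576, 0.2241, 0.0443]
tool_rot: [3.139, -0.004, -0.007]
ft_force: [-0.5, -0.5, -0.1]
grip_width: 0.995
grip_force: 0.0
```

Request:
{"op": "jog_arm", "data": {"increments": [{"tx": 0,"ty": 0,"tz": 0,"wx": 0,"wy": 0,"wz": 0,"gripper": 0.9},{"tx": 0,"ty": 0,"tz": 0,"wx": 0,"wy": 0,"wz": 0,"gripper": 0.6},{"tx": 0,"ty": 0,"tz": 0,"wx": 0,"wy": 0,"wz": 0,"gripper": 0.6},{"tx": 0,"ty": 0,"tz": 0,"wx": 0,"wy": 0,"wz": 0,"gripper": 0.6},{"tx": 0,"ty": 0,"tz": 0,"wx": 0,"wy": 0,"wz": 0,"gripper": 0.6}]}}

```text
time: 26.37
position: [0.66, 0.2277, 0.0491]
tool_rot: [-3.141, 0.001, -0.004]
ft_force: [0.2, 0.0, -0.3]
grip_width: 0.705
grip_force: 0.0
```

Request:
{"op": "jog_arm", "data": {"increments": [{"tx": 0,"ty": 0,"tz": 0,"wx": 0,"wy": 0,"wz": 0,"gripper": 0.4},{"tx": 0,"ty": 0,"tz": 0,"wx": 0,"wy": 0,"wz": 0,"gripper": 0.2},{"tx": 0,"ty": 0,"tz": 0,"wx": 0,"wy": 0,"wz": 0,"gripper": 0.2},{"tx": 0,"ty": 0,"tz": 0,"wx": 0,"wy": 0,"wz": 0,"gripper": 0.2},{"tx": 0,"ty": 0,"tz": 0,"wx": 0,"wy": 0,"wz": 0,"gripper": 0.2}]}}

```text
time: 26.78
position: [0.6592, 0.2275, 0.0477]
tool_rot: [3.142, -0.0, 0.0]
ft_force: [-0.0, 0.0, 1.8]
grip_width: 0.439
grip_force: 24.7
```

Request:
{"op": "jog_arm", "data": {"increments": [{"tx": 0,"ty": 0,"tz": 0,"wx": 0,"wy": 0,"wz": 0,"gripper": 0.2},{"tx": 0,"ty": 0,"tz": 0,"wx": 0,"wy": 0,"wz": 0,"gripper": 0.2},{"tx": 0,"ty": 0,"tz": 0,"wx": 0,"wy": 0,"wz": 0,"gripper": 0.2},{"tx": 0,"ty": 0,"tz": 0,"wx": 0,"wy": 0,"wz": 0,"gripper": 0.2},{"tx": 0,"ty": 0,"tz": 0,"wx": 0,"wy": 0,"wz": 0,"gripper": 0.2}]}}

```text
time: 27.2
position: [0.6592, 0.2274, 0.0477]
tool_rot: [3.142, -0.0, 0.0]
ft_force: [-0.7, -0.6, 1.4]
grip_width: 0.436
grip_force: 24.7
```

Request:
{"op": "jog_arm", "data": {"increments": [{"tx": 0,"ty": 0,"tz": -10,"wx": 0,"wy": 0,"wz": 0,"gripper": 0.2},{"tx": 0,"ty": 0,"tz": -30,"wx": 0,"wy": 0,"wz": 0,"gripper": 0.2},{"tx": 0,"ty": 0,"tz": -60,"wx": 0,"wy": 0,"wz": 0,"gripper": 0.2},{"tx": 0,"ty": 0,"tz": -85,"wx": 0,"wy": 0,"wz": 0,"gripper": 0.2},{"tx": 0,"ty": 0,"tz": -100,"wx": 0,"wy": 0,"wz": 0,"gripper": 0.2}]}}

```text
time: 27.62
position: [0.66, 0.228, 0.1508]
tool_rot: [-3.14, 0.0, -0.005]
ft_force: [-0.3, 0.1, -2.1]
grip_width: 0.438
grip_force: 24.7
```

Request:
{"op": "jog_arm", "data": {"increments": [{"tx": -6,"ty": 12,"tz": 0,"wx": 0,"wy": 0,"wz": 0,"gripper": 0.2},{"tx": -16,"ty": 31,"tz": 0,"wx": 0,"wy": 0,"wz": 0,"gripper": 0.2},{"tx": -28,"ty": 54,"tz": 0,"wx": 0,"wy": 0,"wz": 0,"gripper": 0.2},{"tx": -41,"ty": 80,"tz": 0,"wx": 0,"wy": 0,"wz": 0,"gripper": 0.2},{"tx": -55,"ty": 107,"tz": 0,"wx": 0,"wy": 0,"wz": 0,"gripper": 0.2}]}}

```text
time: 28.03
position: [0.603, 0.1198, 0.1469]
tool_rot: [-3.142, -0.002, 0.002]
ft_force: [-0.5, -0.4, -0.8]
grip_width: 0.435
grip_force: 24.7
```

Request:
{"op": "jog_arm", "data": {"increments": [{"tx": -16,"ty": 31,"tz": 0,"wx": 0,"wy": 0,"wz": 0,"gripper": 0.2},{"tx": -35,"ty": 67,"tz": 0,"wx": 0,"wy": 0,"wz": 0,"gripper": 0.2},{"tx": -54,"ty": 105,"tz": 0,"wx": 0,"wy": 0,"wz": 0,"gripper": 0.2},{"tx": -73,"ty": 143,"tz": 0,"wx": 0,"wy": 0,"wz": 0,"gripper": 0.2},{"tx": -93,"ty": 181,"tz": 0,"wx": 0,"wy": 0,"wz": 0,"gripper": 0.2}]}}

```text
time: 28.45
position: [0.5109, -0.0596, 0.1473]
tool_rot: [3.141, -0.0, -0.001]
ft_force: [0.9, -1.0, -2.9]
grip_width: 0.438
grip_force: 24.7
```

Request:
{"op": "jog_arm", "data": {"increments": [{"tx": -18,"ty": 36,"tz": 0,"wx": 0,"wy": 0,"wz": 0,"gripper": 0.2},{"tx": -37,"ty": 72,"tz": 0,"wx": 0,"wy": 0,"wz": 0,"gripper": 0.2},{"tx": -54,"ty": 105,"tz": 0,"wx": 0,"wy": 0,"wz": 0,"gripper": 0.2},{"tx": -66,"ty": 129,"tz": 0,"wx": 0,"wy": 0,"wz": 0,"gripper": 0.2},{"tx": -73,"ty": 142,"tz": 0,"wx": 0,"wy": 0,"wz": 0,"gripper": 0.2}]}}

```text
time: 28.87
position: [0.4366, -0.2039, 0.1473]
tool_rot: [3.14, -0.009, -0.003]
ft_force: [0.4, -0.0, -2.1]
grip_width: 0.438
grip_force: 24.7
```

Request:
{"op": "jog_arm", "data": {"increments": [{"tx": 0,"ty": 0,"tz": 0,"wx": 0,"wy": 0,"wz": 0,"gripper": 0.2},{"tx": 0,"ty": 0,"tz": 10,"wx": 0,"wy": 0,"wz": 0,"gripper": 0.2},{"tx": 0,"ty": 0,"tz": 25,"wx": 0,"wy": 0,"wz": 0,"gripper": 0.2},{"tx": 0,"ty": 0,"tz": 40,"wx": 0,"wy": 0,"wz": 0,"gripper": 0.2},{"tx": 0,"ty": 0,"tz": 50,"wx": 0,"wy": 0,"wz": 0,"gripper": 0.2}]}}

```text
time: 29.28
position: [0.4392, -0.1976, 0.0955]
tool_rot: [-3.14, -0.005, 0.003]
ft_force: [-0.4, 0.2, -2.3]
grip_width: 0.438
grip_force: 24.7
```

Request:
{"op": "jog_arm", "data": {"increments": [{"tx": 0,"ty": 0,"tz": 0,"wx": 0,"wy": 0,"wz": 0,"gripper": 0.2},{"tx": 0,"ty": 0,"tz": 0,"wx": 0,"wy": 0,"wz": 0,"gripper": 0.2},{"tx": 0,"ty": 0,"tz": 0,"wx": 0,"wy": 0,"wz": 0,"gripper": 0.2},{"tx": 0,"ty": 0,"tz": 0,"wx": 0,"wy": 0,"wz": 0,"gripper": 0.2},{"tx": 0,"ty": 0,"tz": 0,"wx": 0,"wy": 0,"wz": 0,"gripper": 0.2}]}}

```text
time: 29.7
position: [0.4401, -0.2001, 0.0983]
tool_rot: [3.141, -0.0, 0.002]
ft_force: [0.5, -0.4, -2.4]
grip_width: 0.437
grip_force: 24.7
```

```bash
python3 look.py p7.png 150 150 350 160
```

```text
29.8 [ 0.4398 -0.2002  0.0981] [ 3.141e+00 -0.000e+00  1.000e-03] 0.439
```

View pics/p7.png

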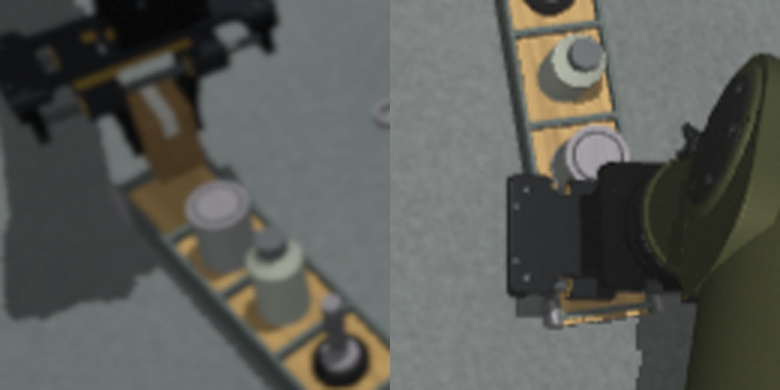

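The carton is above the near bay, bottom at scene crop (178,175), with the other three items standing. I lower and release.

Request:
{"op": "jog_arm", "data": {"increments": [{"tx": -1,"ty": 2.5,"tz": 15,"wx": 0,"wy": 0,"wz": 0,"gripper": 0.2},{"tx": -1,"ty": 2.5,"tz": 28,"wx": 0,"wy": 0,"wz": 0,"gripper": 0.2},{"tx": -1,"ty": 2.5,"tz": 38,"wx": 0,"wy": 0,"wz": 0,"gripper": 0.2},{"tx": -1,"ty": 2.5,"tz": 43,"wx": 0,"wy": 0,"wz": 0,"gripper": 0.2},{"tx": -1,"ty": 2.5,"tz": 45.5,"wx": 0,"wy": 0,"wz": 0,"gripper": 0.2}]}}

```text
time: 30.22
position: [0.438, -0.2022, 0.0513]
tool_rot: [-3.141, 0.0, 0.002]
ft_force: [-0.8, -0.2, -1.5]
grip_width: 0.437
grip_force: 24.7
```

Request:
{"op": "jog_arm", "data": {"increments": [{"tx": 0,"ty": 0,"tz": 0,"wx": 0,"wy": 0,"wz": 0,"gripper": 0.2},{"tx": 0,"ty": 0,"tz": 1,"wx": 0,"wy": 0,"wz": 0,"gripper": 0.2},{"tx": 0,"ty": 0,"tz": 2,"wx": 0,"wy": 0,"wz": 0,"gripper": 0.2},{"tx": 0,"ty": 0,"tz": 3.5,"wx": 0,"wy": 0,"wz": 0,"gripper": 0.2},{"tx": 0,"ty": 0,"tz": 3.5,"wx": 0,"wy": 0,"wz": 0,"gripper": 0.2}]}}

```text
time: 30.63
position: [0.4385, -0.2025, 0.0486]
tool_rot: [3.141, -0.0, 0.0]
ft_force: [-0.4, 0.9, -1.7]
grip_width: 0.434
grip_force: 24.7
```

Request:
{"op": "jog_arm", "data": {"increments": [{"tx": 0,"ty": 0,"tz": 0,"wx": 0,"wy": 0,"wz": 0,"gripper": 0.2},{"tx": 0,"ty": 0,"tz": 0,"wx": 0,"wy": 0,"wz": 0,"gripper": 0.2},{"tx": 0,"ty": 0,"tz": 0,"wx": 0,"wy": 0,"wz": 0,"gripper": 0.5},{"tx": 0,"ty": 0,"tz": 0,"wx": 0,"wy": 0,"wz": 0,"gripper": 0.6},{"tx": 0,"ty": 0,"tz": 0,"wx": 0,"wy": 0,"wz": 0,"gripper": 0.8}]}}

```text
time: 31.05
position: [0.4388, -0.2027, 0.0489]
tool_rot: [3.141, -0.0, 0.001]
ft_force: [-0.7, -0.1, 0.6]
grip_width: 0.576
grip_force: 0.0
```

Request:
{"op": "jog_arm", "data": {"increments": [{"tx": 0,"ty": 0,"tz": 0,"wx": 0,"wy": 0,"wz": 0,"gripper": 0.9},{"tx": 0,"ty": 0,"tz": 0,"wx": 0,"wy": 0,"wz": 0,"gripper": 0.9},{"tx": 0,"ty": 0,"tz": -20,"wx": 0,"wy": 0,"wz": 0,"gripper": 0.9},{"tx": 0,"ty": 0,"tz": -55,"wx": 0,"wy": 0,"wz": 0,"gripper": 0.9},{"tx": 0,"ty": 0,"tz": -95,"wx": 0,"wy": 0,"wz": 0,"gripper": 0.9}]}}

```text
time: 31.47
position: [0.4367, -0.2015, 0.1429]
tool_rot: [-3.139, -0.0, 0.006]
ft_force: [1.2, -0.6, -0.1]
grip_width: 0.884
grip_force: 0.0
```

Request:
{"op": "jog_arm", "data": {"increments": [{"tx": 30,"ty": -190,"tz": -40,"wx": 0,"wy": 0,"wz": 0,"gripper": 0.9},{"tx": 30,"ty": -190,"tz": -40,"wx": 0,"wy": 0,"wz": 0,"gripper": 0.9},{"tx": 30,"ty": -190,"tz": -40,"wx": 0,"wy": 0,"wz": 0,"gripper": 0.9},{"tx": 30,"ty": -190,"tz": -40,"wx": 0,"wy": 0,"wz": 0,"gripper": 0.9},{"tx": 30,"ty": -190,"tz": -40,"wx": 0,"wy": 0,"wz": 0,"gripper": 0.9}]}}

```text
time: 31.88
position: [0.4689, -0.0084, 0.1848]
tool_rot: [3.142, 0.005, 0.003]
ft_force: [1.0, -0.2, -0.7]
grip_width: 0.899
grip_force: 0.0
```

```bash
python3 look.py p8.png 170 170 340 140
```

```text
31.9833 [ 0.4698 -0.0062  0.1853] [-3.141 -0.015 -0.006] 0.898
```

View pics/p8.png

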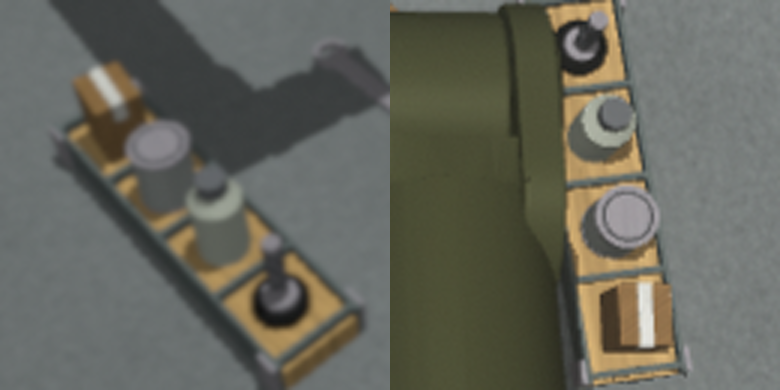

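All four stand upright in their bays: foot at top crop (582,47), bottle (605,128), tin (627,217), carton (637,315). The arm is clear, so I hand in.

```bash
python3 -c "
from h import *
im=vision.get_image('top')
for n,u,v,z in [('carton',422,245,.088),('tin',419,212.3,.083),('bottle',414.7,178.3,.108),('foot',404,155.7,.036)]: print(n,at(im,u,v,z).round(3))
print(ctrl.close_job())"
```

```text
carton [ 0.438 -0.197  0.088]
tin [ 0.509 -0.192  0.083]
bottle [ 0.578 -0.178  0.108]
foot [ 0.648 -0.17   0.036]
the job is handed in; nothing more can be done
None
```

The job is handed in: foot, bottle, tin and carton stand upright in the farthest to nearest bays, each within about 6 mm of the bay middle by my last measurement; I never steered near the tape roll or wrench but did not re-measure them, and no verdict came back.

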